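# Clear the stamping press and stamp the cookie cartons

## Task

With the scraper block, never the fingers, wipe all the bits of broken cookie off the press bed over its open edge into the crumb tray, and stand the scraper back on its rubber mat. Then take the small cookie cartons one at a time: lay the carton flat on the bed, centred where the stamp comes down, swing the lever right down to its stop, let it return fully up, and lay the carton flat on the floor of the low blue crate before stamping the next. Leave the other things on the table where they are.

Things in the scene. Friction and masses are not known exactly. Their poses are not given: they have to be found in the camera images.
- press: Stamping press, fixed. Origin on the table under the middle of its bed; x points from bed to lever hinge (away from the robot at yaw 0), y to the crumb tray. Aluminium bed 150 mm in x by 200 in y, top at z = 45 mm, with lips 5 mm thick, 8 mm high on the -x, +x and -y edges. The +y edge (y = 100 mm) is open: the bits go off here.
- tray (a point): Centre of the crumb tray's floor, at press x = 0, y = 145, z = 6 mm. The tray adjoins the bed's open edge: inside, press y = 100 to 191 mm, x = -71 to 71 mm; its walls reach z = 45 mm, level with the bed.
- hinge (a point): Middle of the lever's hinge axis, at press x = 120, y = 0, z = 110 mm; the axis runs along the press's y. Its grey housing spans press x = 75 to 155 mm, y = -50 to 50 mm, up to z = 60 mm, with two cheeks (y = -32 to 32 mm) up to z = 126 mm.
- bed (a point): Middle of the bed's top face (press x = 0, y = 0, z = 45 mm). At its stop the stamp hovers right above this point, 36.5 mm over the bed, so on top of a carton lying there.
- bar (a point): Centre of the lever's handle: a round black bar, diameter 20 mm, 120 mm long along the press's y, fixed to the arm (26 mm wide, 14 mm thick) at its middle; it sits 190 mm from the hinge axis. The parts of the bar beside the arm are free to be pinched or hooked from above.
- stamp (a point): Centre of the stamp's face: a rubber pad 40 x 30 mm under the arm, 120 mm from the hinge.
- lever (a joint): Lever angle q, rad. 0: up at rest, arm 5 degrees beyond upright, bar at press x = 137, z = 299 mm. It grows as the bar swings over the bed to -x and down to the stop at 1.658 (arm level, bar at x = -70, z = 110 mm). Bar: x = 120 - 190 cos(1.658 - q), z = 110 + 190 sin(1.658 - q) mm. A spring returns it to 0; about 9 N at the bar holds it at the stop.
- mat: Black rubber mat, fixed, 130 mm in x by 180 mm in y, 4 mm thick; origin under its centre. The scraper's place.
- scraper: Scraper block, loose, about 0.16 kg. White plastic foot 74 mm (x) by 36 mm (y) by 34 mm high, with a wooden grip on top, 60 mm (x) by 22 mm (y), from z = 33 to 73 mm. Origin at the centre of its underside; its wiping faces are the long +y and -y sides. Starts upright on the mat.
- crate: Low blue crate, fixed, 300 mm (x) by 200 mm (y), 60 mm high, walls 5 mm; origin under its centre, inner floor at z = 5 mm. Empty at the start.
- carton_a: Small cardboard cookie carton, loose, about 0.1 kg, 96 mm (x) by 56 mm (y) by 36 mm high with a paper band and round label; origin at the centre of its underside. Lies on the table at the start. One or two are present.
- carton_b: Small cardboard cookie carton, loose, about 0.1 kg, 96 mm (x) by 56 mm (y) by 36 mm high with a paper band and round label; origin at the centre of its underside. Lies on the table at the start. One or two are present.
- chip0: Bit of broken cookie, loose, 10 g, about 20 x 16 x 11 mm; origin at the centre of its underside. Three to six are present, lying on the press bed, at least 55 mm inside its -y edge.
- chip1: Bit of broken cookie, loose, 10 g, about 20 x 16 x 11 mm; origin at the centre of its underside. Three to six are present, lying on the press bed, at least 55 mm inside its -y edge.
- chip2: Bit of broken cookie, loose, 10 g, about 20 x 16 x 11 mm; origin at the centre of its underside. Three to six are present, lying on the press bed, at least 55 mm inside its -y edge.
- chip3: Bit of broken cookie, loose, 10 g, about 20 x 16 x 11 mm; origin at the centre of its underside. Three to six are present, lying on the press bed, at least 55 mm inside its -y edge.
- chip4: Bit of broken cookie, loose, 10 g, about 20 x 16 x 11 mm; origin at the centre of its underside. Three to six are present, lying on the press bed, at least 55 mm inside its -y edge.
- chip5: Bit of broken cookie, loose, 10 g, about 20 x 16 x 11 mm; origin at the centre of its underside. Three to six are present, lying on the press bed, at least 55 mm inside its -y edge.
- cookie: Whole cookie, 72 mm across, 19 mm high; bystander, loose. Origin under its centre.
- label_roll: Roll of paper labels, 72 mm across, 40 mm high; bystander, loose. Origin under its centre.
- jar: Amber jar, 72 mm across, 110 mm high; bystander, loose. Origin under its centre.
- bowl: Steel bowl, 124 mm across, 50 mm high; bystander, loose. Origin under its centre.
- labeller: White hand labeller, 150 mm long with its black handle, 105 mm high; bystander, loose. Origin under its body.
Things that resemble listed ones, but are neither listed nor needed, are in the scene too. Leave any green or pink look-alike of the carton_a alone.

How it is judged (in metres and radians):
On the way, in this order (a step that is already met when the one before it is completed fails the run):
1. every bit of cookie is in the crumb tray, wiped there with the scraper (it is still at the bed) (x of chip0 in the frame of press between -0.075 and 0.075 m and y of chip0 in the frame of press between 0.095 and 0.195 m and z of each of chip0, chip1, chip2, chip3, chip4, chip5 in the frame of press below 0.042 m and x of chip1 in the frame of press between -0.075 and 0.075 m and y of chip1 in the frame of press between 0.095 and 0.195 m and x of chip2 in the frame of press between -0.075 and 0.075 m and y of chip2 in the frame of press between 0.095 and 0.195 m and x of chip3 in the frame of press between -0.075 and 0.075 m and y of chip3 in the frame of press between 0.095 and 0.195 m and x of chip4 in the frame of press between -0.075 and 0.075 m and y of chip4 in the frame of press between 0.095 and 0.195 m and x of chip5 in the frame of press between -0.075 and 0.075 m and y of chip5 in the frame of press between 0.095 and 0.195 m and x of scraper in the frame of press between -0.12 and 0.12 m and y of scraper in the frame of press between -0.2 and 0.25 m), for 0.2 s.
2. the scraper stands upright on its mat, let go (x of scraper in the frame of mat between -0.055 and 0.055 m and y of scraper in the frame of mat between -0.075 and 0.075 m and z of scraper in the frame of mat below 0.012 m and angle between scraper's own z axis and vertical below 0.12 rad and contact force between the fingers and scraper below 0.3 N), for 0.2 s.
3. a carton lies centred under the stamp with the lever down at its stop (((z of stamp in the frame of carton_a below 0.041 m and x of stamp in the frame of carton_a between -0.018 and 0.018 m and y of stamp in the frame of carton_a between -0.018 and 0.018 m and angle between carton_a's own z axis and vertical below 0.1 rad) or (z of stamp in the frame of carton_b below 0.041 m and x of stamp in the frame of carton_b between -0.018 and 0.018 m and y of stamp in the frame of carton_b between -0.018 and 0.018 m and angle between carton_b's own z axis and vertical below 0.1 rad))), for 0.1 s.
4. the lever is back up (value of joint lever below 0.08 rad), for 0.1 s.
5. with the first carton in the crate, the other one lies under the stamp with the lever at its stop (if there is just one carton: it is in the crate) ((((x of carton_a in the frame of crate between -0.145 and 0.145 m and y of carton_a in the frame of crate between -0.095 and 0.095 m and z of carton_a in the frame of crate below 0.015 m and angle between carton_a's own z axis and vertical below 0.12 rad) and (z of stamp in the frame of carton_b below 0.041 m and x of stamp in the frame of carton_b between -0.018 and 0.018 m and y of stamp in the frame of carton_b between -0.018 and 0.018 m and angle between carton_b's own z axis and vertical below 0.1 rad)) or ((x of carton_b in the frame of crate between -0.145 and 0.145 m and y of carton_b in the frame of crate between -0.095 and 0.095 m and z of carton_b in the frame of crate below 0.015 m and angle between carton_b's own z axis and vertical below 0.12 rad) and (z of stamp in the frame of carton_a below 0.041 m and x of stamp in the frame of carton_a between -0.018 and 0.018 m and y of stamp in the frame of carton_a between -0.018 and 0.018 m and angle between carton_a's own z axis and vertical below 0.1 rad)))), for 0.1 s.
At the end, for the whole second after the job is handed in: All bits of cookie in the crumb tray; scraper upright on the mat (within 12 mm of it in height, its centre over the mat); every carton flat on the crate's floor, none stacked or tilted over 0.12 rad; lever up (below 0.08 rad); everything at rest (all of step 2 and x of chip0 in the frame of press between -0.075 and 0.075 m and y of chip0 in the frame of press between 0.095 and 0.195 m and z of each of chip0, chip1, chip2, chip3, chip4, chip5 in the frame of press below 0.042 m and x of chip1 in the frame of press between -0.075 and 0.075 m and y of chip1 in the frame of press between 0.095 and 0.195 m and x of chip2 in the frame of press between -0.075 and 0.075 m and y of chip2 in the frame of press between 0.095 and 0.195 m and x of chip3 in the frame of press between -0.075 and 0.075 m and y of chip3 in the frame of press between 0.095 and 0.195 m and x of chip4 in the frame of press between -0.075 and 0.075 m and y of chip4 in the frame of press between 0.095 and 0.195 m and x of chip5 in the frame of press between -0.075 and 0.075 m and y of chip5 in the frame of press between 0.095 and 0.195 m and x of carton_a in the frame of crate between -0.145 and 0.145 m and y of carton_a in the frame of crate between -0.095 and 0.095 m and z of each of carton_a, carton_b in the frame of crate below 0.015 m and angle between each of carton_a, carton_b's own z axis and vertical below 0.12 rad and x of carton_b in the frame of crate between -0.145 and 0.145 m and y of carton_b in the frame of crate between -0.095 and 0.095 m and value of joint lever below 0.08 rad and linear speed of each of carton_a, carton_b, scraper below 0.02 m/s); the robot touches nothing.
It fails at once if the fingers or arm touch a bit of cookie (contact force between any of the arm, the fingers and chip0 above 0.5 N or contact force between any of the arm, the fingers and chip1 above 0.5 N or contact force between any of the arm, the fingers and chip2 above 0.5 N or contact force between any of the arm, the fingers and chip3 above 0.5 N or contact force between any of the arm, the fingers and chip4 above 0.5 N or contact force between any of the arm, the fingers and chip5 above 0.5 N).
It fails at once if a bystander (cookie, label roll, jar, bowl, labeller) is moved more than 30 mm (distance of any of cookie, label_roll, jar, bowl, labeller from where it was at the start of the episode above 0.03 m).
Of carton_a, carton_b only 1 to 2 are there at a start; the rules pass over those that are not, and their reading is None.
Of chip0, chip1, chip2, chip3, chip4, chip5 only 3 to 6 are there at a start; the rules pass over those that are not, and their reading is None.
At some moment in a run one of carton_a, carton_b may be knocked a few centimetres aside while the robot is not near it.
Once in a run the grip may slacken for a moment while it holds something.
It also fails if it takes over 210 s, if anything falls off the work surface, if the arm or the gripper's body presses on something with over 40 N, if the wrist force passes 120 N, or if a joint passes its speed limit or range.

## Robot

A 6-joint arm with a two-finger parallel gripper is mounted at the origin on the work surface. World frame = base frame: x ahead of the robot, y to its left, z up, the work surface at z = 0. Lengths are in mm, angles in rad, forces in N, time in s.
With the tool pointing down it reaches from about 350 to 975 mm from the base axis. Payload 7.1 kg.
Tool frame: the origin (TCP) lies at the very end of the fingers, on their centre line; the grasp point (between the pads) lies 19 mm behind it; y points along the fingers, x is the direction in which the jaws open and shut, and the axes are right-handed (so a half turn about y gives the same grasp; the last joint's range is limited). The gripper opens to 88 mm and grips with 3 to 60 N. Pads are 20 mm wide; open, the fingers measure 115 mm over their backs; the gripper's body (75 mm by 178 mm) begins 61 mm behind the grasp point.
Start: joints at [1.292, 0.423, 1.63, -0, 1.089, -0.019], TCP at [160.523, 604.017, 222.675] pointing down, gripper open.
Joint ranges: [-3, 3], [-0.9, 2.11], [0.09, 2.58], [-1.31, 4.45], [0.11, 2.69], [-2.54, 2.54]. Speed limits (rad/s): [2.39, 2.39, 3.01, 3.14, 3.14, 3.14].

## Interface

Orientations are given as a rotation vector (axis times angle).
In Python, from workcell import ctrl gives the robot as it stands. The module is installed in compiled form; this text tells all that it offers.
- The arm moves only by the tool carry_out, never from a script. Its arguments are lists of equal length, an entry for each row: "delta_pos": the shift along the tool's x, y, z in cm, a list of three; "rotation": the turn, a rotation vector about the tool's x, y, z in rad, a list of three. In form: {"delta_pos": [[dx, dy, dz], ...], "rotation": [[wx, wy, wz], ...]}. A call has 1 to 12 rows; each row is the pose to reach, as a shift and turn from the pose commanded when the call began, along the tool's axes at that moment; what a row does not reach only later rows make up. A row lasts 1/12 s, in which the tool goes at most 41.7 mm and 7.16 degrees, less where a joint would pass 70% of its speed; a pose out of reach is approached as far as the arm can. A call with a gripper value outside its range is refused whole. "hand" is the closure in counts, from 0 (fully open) to 255 (shut), set as the call begins (left out, the last holds). The fingers move at their own pace and stop on an object; the grip force is fixed at half the most. Time passes only in rows, so rows that repeat a pose let the fingers close. It gives the time, the measured TCP pose, the force and the opening at its end, in the units of the state.
- ctrl.get_obs(): the state, without advancing time (a new reading comes with each control period).
- ctrl.get_image(name): name is "side" or "top"; returns the picture (400x640x3 uint8, red, green, blue); there is no depth.
- ctrl.camera_info(name): a dict with "fov_y" (degrees; the focal length in pixels is half the picture's height over the tangent of half this angle, whatever the lens; pixels are square), "cx", "cy" (the principal point, pixels), "k1" (the pictures are not rectified: a ray, as slopes to the right and down, at radius r is drawn at 1 + k1 r^2 times it, then the intrinsics apply), "R" (3x3) and "t" (3): a world point X has camera coordinates R X + t. Camera axes: x right, y down, z forward; pixel columns grow to the right and rows downward; lengths in mm; the calibration is good to about 2 mm. A picture is of the moment at which its call begins. camera_info takes no time and is no camera call.
- ctrl.close_job(): hands the job in, once; it reports no verdict.
The state is a dict: "t": time; "qpos": joint angles; "qvel": joint speeds; "joint_torque": joint torques, N m; "ee_pos": TCP position; "orientation": TCP orientation; "ft_force": force on the tool from outside, world axes, zero at the start; "moment": the same for the moment, N m; "width": finger opening in mm.
Only numpy, scipy, OpenCV 4.12 (cv2) and the standard library are available. Lean on these libraries where they do the work, as an engineer would, in place of code of your own. Each camera call takes 0.05 s, during which the arm holds its last target.

## Working session

There is one attempt and no reset: what is moved stays moved. The work goes in short steps, Python scripts to look and compute and a tool call to move; the robot and the scene stay as the last step left them, time stands still between calls to the robot, and variables do not carry over. Pictures are saved under pics/ and viewed, and the job is handed in when it is done.

Besides the shell and the picture viewer there is one more tool, called after "Emit:" as name(argument=value, ...) on one line, values as JSON. carry_out: Moves the arm, as the interface text tells. Its arguments: {"type":"object","properties":{"delta_pos":{"type":"array","items":{"type":"array","items":{"type":"number"}}},"rotation":{"type":"array","items":{"type":"array","items":{"type":"number"}}},"hand":{"type":"number"}},"required":["delta_pos","rotation"]}

```bash
mkdir -p pics; ls; python3 - <<'E'
from workcell import ctrl
import cv2
print(ctrl.get_obs())
for n in("side","top"):
    cv2.imwrite(f"pics/{n}0.png",ctrl.get_image(n)[:,:,::-1]); print(n,ctrl.camera_info(n))
E
```

```text
pics
{'t': 0.0, 'qpos': array([ 1.29200442e+00,  4.23824973e-01,  1.63067416e+00, -3.54050820e-05,
        1.08860243e+00, -1.89888728e-02]), 'qvel': array([ 1.35777778e-03, -5.31224410e-04,  1.06924516e-03,  4.30796993e-05,
       -8.67295617e-04,  2.87066373e-04]), 'joint_torque': array([ 4.05943429e-04, -5.44618213e+01, -2.73666877e+01,  6.44867029e-02,
        2.27453263e-02, -1.32695227e-04]), 'ee_pos': array([160.38293052, 603.50284778, 221.91782922]), 'orientation': array([-1.32190699, -1.01486381,  1.01685499]), 'ft_force': array([-1.00589356, -0.55831809, -0.38854653]), 'moment': array([-0.02536376, -0.01594472,  0.00057865]), 'width': 88.03324388113067}
side {'fov_y': 48.56222109837809, 'cx': 322.87021503054956, 'cy': 201.17980325804186, 'k1': -0.12584684708004082, 'R': array([[ 0.69414328, -0.71952324,  0.02124662],
       [-0.46401699, -0.46982472, -0.75096802],
       [ 0.55032113,  0.51142061, -0.65999668]]), 't': array([-418.17224006,  390.95893276, 1017.80175122])}
top {'fov_y': 55.479636441154966, 'cx': 312.25384991200457, 'cy': 196.90925862913352, 'k1': -0.06192482581595379, 'R': array([[-0.00494873, -0.99987794,  0.01481934],
       [-0.98190888,  0.00205352, -0.18934291],
       [ 0.18928937, -0.01548825, -0.98179919]]), 't': array([ -37.56095892,  583.7015969 , 1372.60011315])}
```

View pics/side0.png

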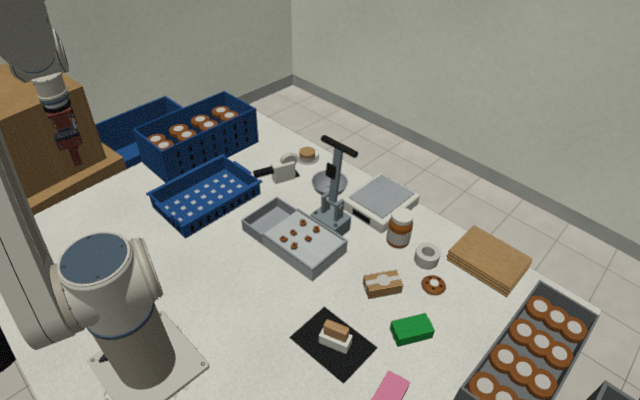

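View pics/top0.png

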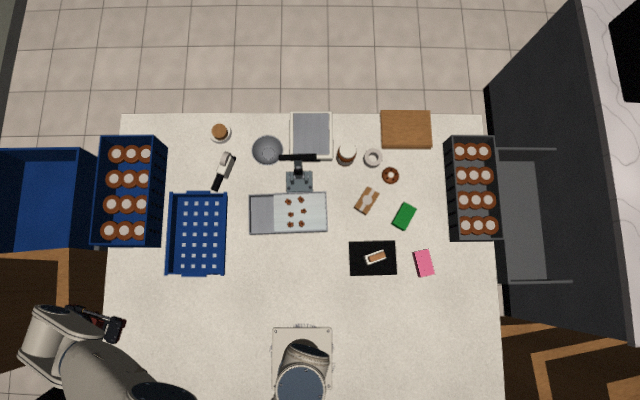

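```bash
python3 - <<'E'
import cv2
t=cv2.imread("pics/top0.png")
cv2.imwrite("pics/t0a.png",cv2.resize(t[110:290,230:450],None,fx=3.6,fy=3.2,interpolation=cv2.INTER_CUBIC))
cv2.imwrite("pics/t0b.png",cv2.resize(t[170:250,240:340],None,fx=7,fy=7,interpolation=cv2.INTER_CUBIC))
s=cv2.imread("pics/side0.png")
cv2.imwrite("pics/s0a.png",cv2.resize(s[130:370,230:460],None,fx=3.4,fy=2.5,interpolation=cv2.INTER_CUBIC))
from workcell import ctrl
from scipy.spatial.transform import Rotation as R
o=ctrl.get_obs()
print(R.from_rotvec(o['orientation']).as_matrix().round(3))
E
```

```text
[[ 0.257 -0.    -0.966]
 [ 0.966 -0.001  0.257]
 [-0.001 -1.     0.   ]]
```

View pics/t0a.png

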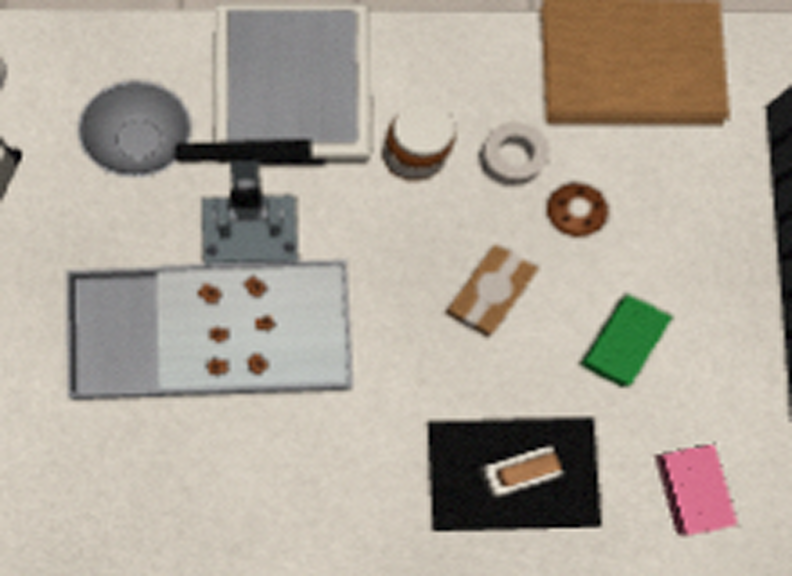

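View pics/t0b.png

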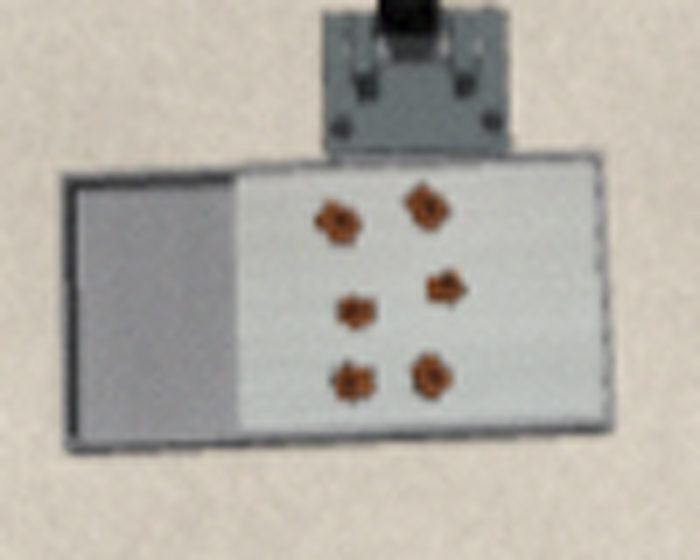

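View pics/s0a.png

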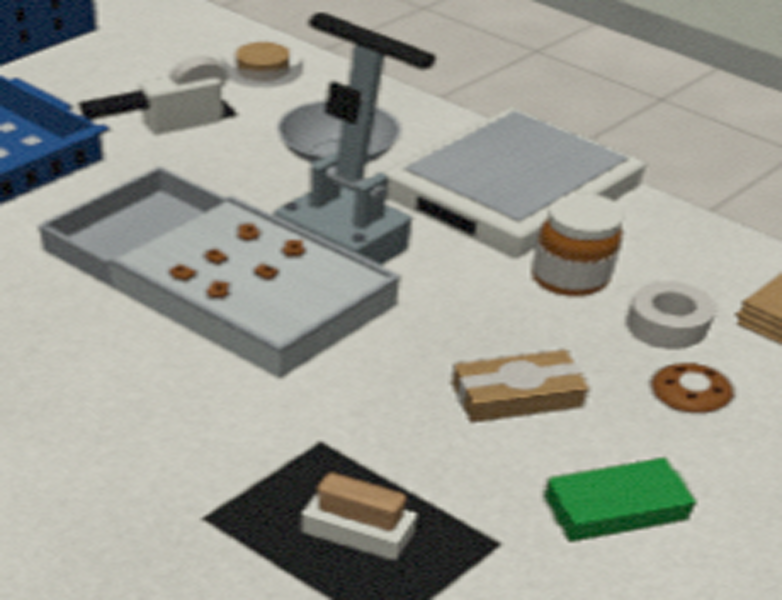

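```bash
cat > h.py <<'E'
import numpy as np, cv2
from workcell import ctrl
from scipy.spatial.transform import Rotation as R
from scipy.optimize import least_squares
CI={n:ctrl.camera_info(n) for n in("side","top")}
def proj(n,P):
    c=CI[n];P=np.atleast_2d(np.asarray(P,float));X=P@np.array(c["R"]).T+c["t"]
    f=200/np.tan(np.radians(c["fov_y"]/2));K=np.array([[f,0,c["cx"]],[0,f,c["cy"]],[0,0,1.]])
    s=X[:,:2]/X[:,2:];r2=(s**2).sum(1,keepdims=True)
    return s*(1+c["k1"]*r2)*f+[c["cx"],c["cy"]]
def ray(n,uv):
    c=CI[n];f=200/np.tan(np.radians(c["fov_y"]/2));d=(np.array(uv,float)-[c["cx"],c["cy"]])/f
    s=d.copy()
    for _ in range(20): s=d/(1+c["k1"]*(s@s))
    Rm=np.array(c["R"]);return -Rm.T@c["t"],Rm.T@np.array([s[0],s[1],1])
def at(n,uv,z):
    o,d=ray(n,uv);return o+d*(z-o[2])/d[2]
def T(pose,P):
    x,y,a=pose;P=np.atleast_2d(np.asarray(P,float));c,s=np.cos(a),np.sin(a)
    return np.c_[x+c*P[:,0]-s*P[:,1],y+s*P[:,0]+c*P[:,1],P[:,2]]
def box(lx,ly,z0,z1):
    return [[sx*lx/2,sy*ly/2,z] for z in(z0,z1) for sx,sy in((-1,-1),(1,-1),(1,1),(-1,1))]
def wire(img,n,pose,b,col=(0,0,255)):
    q=proj(n,T(pose,b))
    for i in range(4):
        for u,v in((i,(i+1)%4),(4+i,4+(i+1)%4),(i,i+4)):
            cv2.line(img,*[tuple((p*16+8).round().astype(int)) for p in(q[u],q[v])],col,1,cv2.LINE_AA,4)
def snap(n,name=None):
    im=ctrl.get_image(n)[:,:,::-1].copy()
    if name: cv2.imwrite("pics/"+name+".png",im)
    return im
def crop(im,x0,y0,w,h,k,name):
    cv2.imwrite("pics/"+name+".png",cv2.resize(im[y0:y0+h,x0:x0+w],None,fx=k,fy=k,interpolation=cv2.INTER_CUBIC))
def go(p,yaw=None):
    """delta for carry_out to TCP p (mm), jaw yaw; from measured pose"""
    o=ctrl.get_obs();M=R.from_rotvec(o['orientation']);m=M.as_matrix()
    out=(M.inv().apply(np.array(p)-o['ee_pos'])/10)
    if yaw is None: yaw=np.arctan2(m[1,0],m[0,0])
    c,s=np.cos(yaw),np.sin(yaw)
    G=R.from_matrix(np.array([[c,0,-s],[s,0,c],[0,-1,0]]))
    return out.round(3),(M.inv()*G).as_rotvec().round(4)
E
python3 - <<'E'
from h import *
for uv,z in (((325.9,191.7),53),((327.4,231.4),53),((249.3,195),45),((250,234.3),45),((274,195),45),((274,233),45)):
    print(uv,at("top",uv,z).round(1))
# carton corners top crop a: scale 3.6,3.2 off 230,110
for u,v in((497,246),(538,268),(490,335),(447,311)): print("car",at("top",(230+u/3.6,110+v/3.2),36).round(1))
for u,v in((428,421),(594,418),(601,528),(432,530)): print("mat",at("top",(230+u/3.6,110+v/3.2),4).round(1))
for u,v in((485,466),(497,494)): print("scr",at("top",(230+u/3.6,110+v/3.2),34).round(1))
for u,v in((498,466),(553,449),(563,472),(503,490)): print("grip",at("top",(230+u/3.6,110+v/3.2),73).round(1))
for u,v in((337,222),(427,208),(355,311),(444,287),(352,382),(431,377)): print("chip",at("top",(240+u/7,170+v/7),50).round(1))
E
```

```text
(325.9, 191.7) [604.1 -91.3  53. ]
(327.4, 231.4) [453.9 -95.1  53. ]
(249.3, 195) [593.6 198.6  45. ]
(250, 234.3) [444.7 192.2  45. ]
(274, 195) [593.4 105.   45. ]
(274, 233) [449.4 103.1  45. ]
car [ 626.3 -254.6   36. ]
car [ 599.2 -297.6   36. ]
car [ 518.4 -243.7   36. ]
car [ 547.3 -199.    36. ]
mat [ 419.6 -179.6    4. ]
mat [ 422.1 -357.2    4. ]
mat [ 292.3 -359.2    4. ]
mat [ 291.6 -181.     4. ]
scr [ 364.8 -234.2   34. ]
scr [ 332.5 -245.7   34. ]
grip [ 363.3 -241.4   73. ]
grip [ 382.  -297.8   73. ]
grip [ 356.1 -307.    73. ]
grip [ 336.4 -245.6   73. ]
chip [566.5  51.1  50. ]
chip [574.1   2.7  50. ]
chip [518.2  41.1  50. ]
chip [531.1  -6.4  50. ]
chip [480.1  42.5  50. ]
chip [482.7   0.5  50. ]
```

```bash
cat > ov.py <<'E'
from h import *
PR=(525.6,6.7,0.034);CA=(573,-248.5,None);
import sys
def draw(im,n,PR,MAT,SC,CAR,CR):
    wire(im,n,PR,box(150,200,0,53))
    wire(im,n,PR,[[x,y,z] for z in(0,45) for x,y in((-71,100),(71,100),(71,191),(-71,191))],(255,0,0))
    wire(im,n,MAT,box(130,180,0,4),(0,255,255)); wire(im,n,SC,[[x,y,z+4] for x,y,z in box(74,36,0,34)],(255,0,255))
    wire(im,n,SC,[[x,y,z+4] for x,y,z in box(60,22,33,73)],(0,255,0))
    wire(im,n,CAR,box(96,56,0,36)); wire(im,n,CR,box(300,200,0,60),(0,200,255))
E
python3 - <<'E'
from ov import *
t=cv2.imread("pics/top0.png");s=cv2.imread("pics/side0.png")
# crate fit from clicks: corners
crop(t,160,180,75,105,7,"cr_t");
PR=(525.6,6.7,0.034);MAT=(356.5,-269.5,0);SC=(357,-271,-1.25);CAR=(573,-248.5,0.45);CR=(420,370,0)
for n,im in(("top",t),("side",s)): draw(im,n,PR,MAT,SC,CAR,CR)
def up(im,x0,y0,w,h,k,nm): crop(im,x0,y0,w,h,k,nm)
up(t,240,170,180,110,4.4,"o_t"); up(s,225,180,220,200,3,"o_s")
E
```

```text
(no output)
```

View pics/o_t.png

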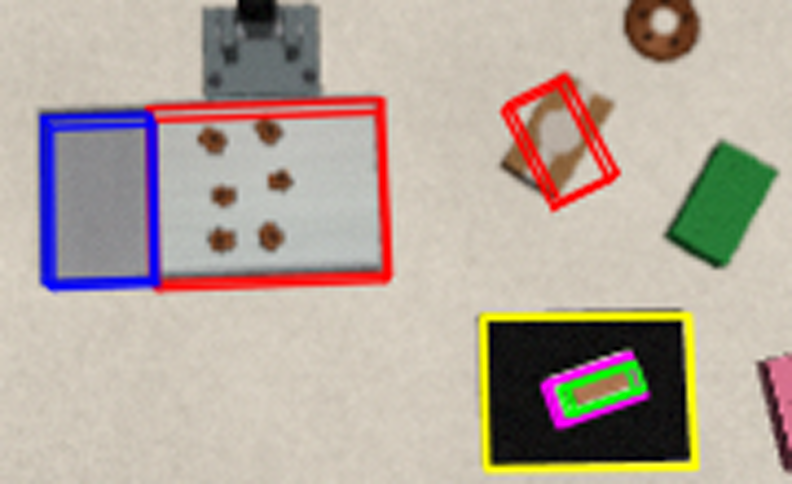

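View pics/o_s.png

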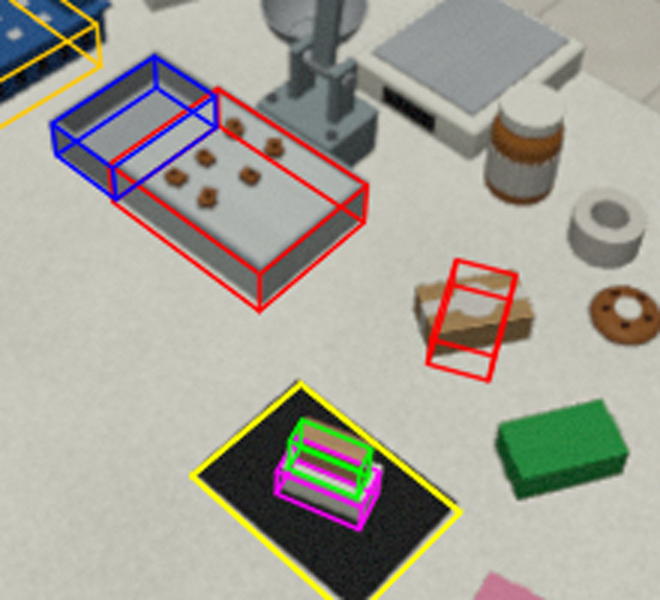

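View pics/cr_t.png

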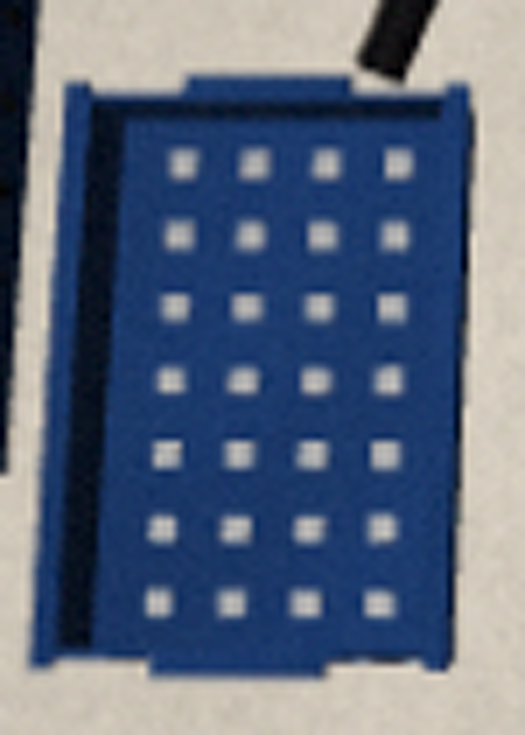

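```bash
python3 - <<'E'
from h import *
for u,v in((68,85),(470,85),(450,668),(32,665)): print("crate",at("top",(160+u/7,180+v/7),60).round(1))
print(go((450,250,330),.8)); print(go((420,-150,250),.32)); print(go((357,-271,180),.32))
E
```

```text
crate [602.2 497.4  60. ]
crate [601.7 279.9  60. ]
crate [294.7 279.6  60. ]
crate [295.6 497.4  60. ]
(array([-26.748, -10.766, -37.071]), array([ 3.000e-04,  5.111e-01, -1.300e-03]))
(array([-66.166,  -2.712, -44.445]), array([ 7.000e-04,  9.911e-01, -1.300e-03]))
(array([-79.468,   4.306, -41.464]), array([ 7.000e-04,  9.911e-01, -1.300e-03]))
```

Emit:
carry_out(delta_pos=[[-2.5,-3,-3.5],[-5,-6,-7],[-7.5,-9,-10.5],[-10,-10.8,-14],[-12.5,-10.8,-17.5],[-15,-10.8,-21],[-18,-10.8,-25],[-21,-10.8,-29],[-24,-10.8,-33],[-26.7,-10.8,-37],[-29.5,-10.3,-37.5],[-32.5,-9.7,-38]], rotation=[[0,0.05,0],[0,0.1,0],[0,0.15,0],[0,0.2,0],[0,0.25,0],[0,0.3,0],[0,0.35,0],[0,0.4,0],[0,0.45,0],[0,0.5,0],[0,0.55,0],[0,0.6,0]])

```text
t: 1.1
ee_pos: [437.3, 224.8, 323.8]
orientation: [-1.499, -0.556, 0.553]
ft_force: [0.5, 1.1, 0.4]
width: 87.5
```

```bash
python3 - <<'E'
from h import *
print(ctrl.get_obs())
print(go((420,-150,250),.32)); print(go((357,-271,150),.32))
E
```

```text
{'t': 1.1, 'qpos': array([ 4.50800243e-01,  1.10132019e-01,  1.80961358e+00, -1.91846647e-04,
        1.22025574e+00, -2.57496588e-01]), 'qvel': array([-0.97268112, -0.17251229,  0.35057262, -0.00139782, -0.1553261 ,
       -0.36967382]), 'joint_torque': array([  7.31067896, -36.84566617, -30.1106751 ,   0.17035657,
         0.50004484,   0.48073556]), 'ee_pos': array([437.2930859 , 224.82719203, 323.82319656]), 'orientation': array([-1.49883383, -0.55550186,  0.55294301]), 'ft_force': array([0.4791597 , 1.07093047, 0.41713401]), 'moment': array([-0.06212412,  0.01727369,  0.00718254]), 'width': 87.54062681268145}
(array([-25.71 ,   7.36 , -27.336]), array([3.000e-04, 3.884e-01, 1.600e-03]))
(array([-38.382,  17.344, -32.421]), array([3.000e-04, 3.884e-01, 1.600e-03]))
```

```bash
cat >> h.py <<'E'
import json
def C(): return np.array(json.load(open("cmd.json")))
def S(c): json.dump(list(map(float,c)),open("cmd.json","w"))
def upd(d,w=0.):
    """last row: d cm, tool-y turn w; assumes tool down"""
    x,y,z,a=C();c,s=np.cos(a),np.sin(a);d=np.array(d)*10
    S([x+c*d[0]-s*d[2],y+s*d[0]+c*d[2],z-d[1],a-w]); 
    o=ctrl.get_obs();m=R.from_rotvec(o['orientation']).as_matrix()
    print("cmd",C().round(3),"meas",o['ee_pos'].round(1),round(float(np.arctan2(m[1,0],m[0,0])),3),"F",o['ft_force'].round(1),"w",round(o['width'],1),"t",round(o['t'],2))
def plan(*ps):
    x,y,z,a=C();c,s=np.cos(a),np.sin(a)
    for p in ps:
        e=np.array(p[:3])-[x,y,z];print(p,"->",(np.array([c*e[0]+s*e[1],-e[2],-s*e[0]+c*e[1]])/10).round(2),"rot",round(-(p[3]-a) if len(p)>3 else 0,3))
E
python3 - <<'E'
from h import *
S([160.523,604.017,222.675,np.arctan2(.966,.257)]); upd((-32.5,-9.7,-38),.6)
plan((430,0,280,.5),(420,-150,250,.32),(357,-271,150,.32))
E
```

```text
cmd [444.191 192.243 319.675   0.711] meas [437.3 224.8 323.8] 0.708 F [0.5 1.1 0.4] w 87.5 t 1.1
(430, 0, 280, 0.5) -> [-13.62   3.97 -13.64] rot 0.211
(420, -150, 250, 0.32) -> [-24.16   6.97 -24.36] rot 0.391
(357, -271, 150, 0.32) -> [-36.83  16.97 -29.42] rot 0.391
```

Emit:
carry_out(delta_pos=[[-3.4,1,-3.4],[-6.8,2,-6.8],[-10.2,3,-10.2],[-13.6,4,-13.6],[-17.1,5,-17.2],[-20.6,6,-20.8],[-24.2,7,-24.4],[-27.5,9.5,-25.7],[-30.7,12,-27],[-33.8,14.5,-28.2],[-36.8,17,-29.4],[-36.8,17,-29.4]], rotation=[[0,0.05,0],[0,0.1,0],[0,0.15,0],[0,0.21,0],[0,0.27,0],[0,0.33,0],[0,0.39,0],[0,0.39,0],[0,0.39,0],[0,0.39,0],[0,0.39,0],[0,0.39,0]])

```text
t: 2.1
ee_pos: [352.0, -228.2, 160.2]
orientation: [-1.557, -0.252, 0.251]
ft_force: [1.0, -0.3, -0.8]
width: 88.1
```

```bash
python3 - <<'E'
from h import *
upd((-36.8,17,-29.4),.39)
t=snap("top","t1");s=snap("side","s1")
crop(t,50,100,460,270,1.7,"t1a");crop(s,230,150,240,240,2.5,"s1a")
plan((357,-271,46,.32))
E
```

```text
cmd [ 3.57111e+02 -2.70657e+02  1.49675e+02  3.21000e-01] meas [ 352.  -228.2  160.2] 0.321 F [ 1.  -0.3 -0.8] w 88.1 t 2.1
(357, -271, 46, 0.32) -> [-0.02 10.37 -0.03] rot 0.001
```

View pics/t1a.png

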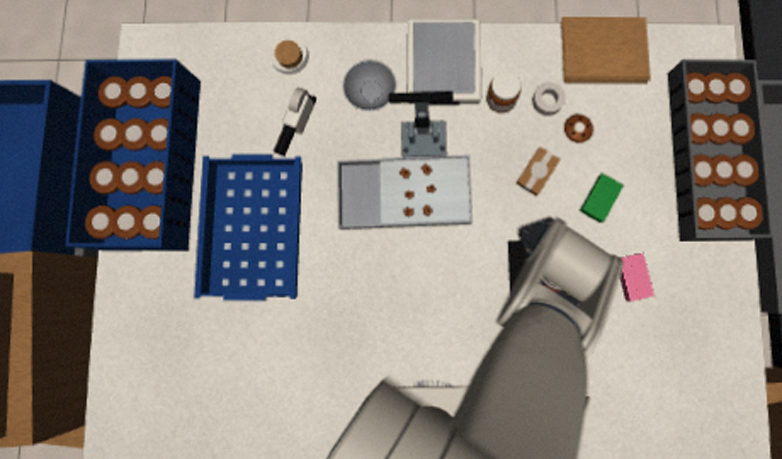

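View pics/s1a.png

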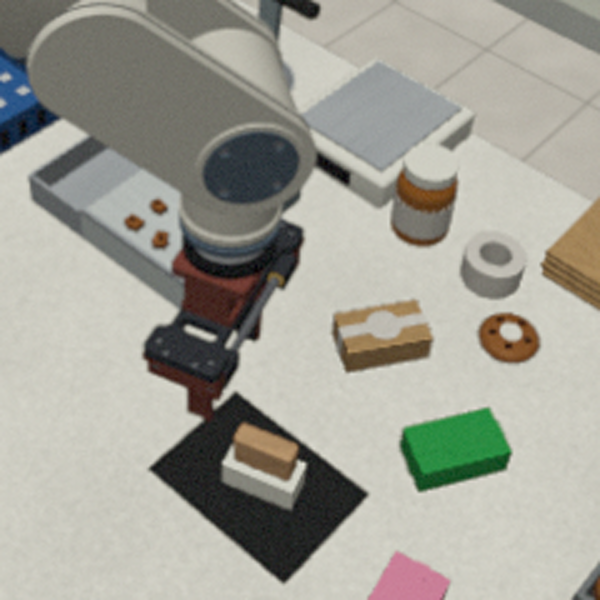

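Emit:
carry_out(delta_pos=[[0,0,0],[0,0,0],[0,1,0],[0,3,0],[0,5,0],[0,7,0],[0,8.5,0],[0,9.5,0],[0,10.2,0],[0,10.4,0],[0,10.4,0],[0,10.4,0]], rotation=[[0,0,0],[0,0,0],[0,0,0],[0,0,0],[0,0,0],[0,0,0],[0,0,0],[0,0,0],[0,0,0],[0,0,0],[0,0,0],[0,0,0]])

```text
t: 3.2
ee_pos: [353.7, -226.6, 57.7]
orientation: [-1.557, -0.253, 0.252]
ft_force: [-0.0, 0.2, 0.1]
width: 87.6
```

```bash
python3 - <<'E'
from h import *
upd((0,10.4,0))
s=snap("side","s2")
crop(s,250,230,150,130,5,"s2a")
E
```

```text
cmd [ 3.57111e+02 -2.70657e+02  4.56750e+01  3.21000e-01] meas [ 353.7 -226.6   57.7] 0.322 F [-0.   0.2  0.1] w 87.6 t 3.2
```

View pics/s2a.png

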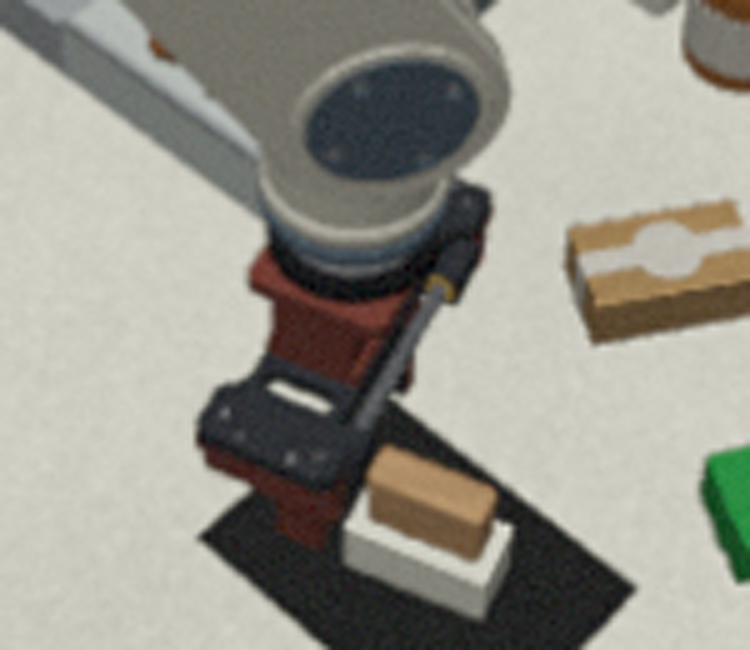

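```bash
cat >> h.py <<'E'
def sync():
    o=ctrl.get_obs();m=R.from_rotvec(o['orientation']).as_matrix()
    S([*o['ee_pos'],np.arctan2(m[1,0],m[0,0])])
E
python3 - <<'E'
from h import *
sync(); plan((353.7,-226.6,120,.32),(357,-271,120,.32),(357,-271,46,.32))
E
```

```text
(353.7, -226.6, 120, 0.32) -> [ 0.01 -6.22  0.01] rot 0.002
(357, -271, 120, 0.32) -> [-1.08 -6.22 -4.31] rot 0.002
(357, -271, 46, 0.32) -> [-1.08  1.18 -4.31] rot 0.002
```

Emit:
carry_out(delta_pos=[[0,-3,0],[0,-6.2,0],[-0.6,-6.2,-2.2],[-1.1,-6.2,-4.3],[-1.1,-6.2,-4.3],[-1.1,-5,-4.3],[-1.1,-3,-4.3],[-1.1,-1,-4.3],[-1.1,0.5,-4.3],[-1.1,1.1,-4.3],[-1.1,1.1,-4.3],[-1.1,1.1,-4.3]], rotation=[[0,0,0],[0,0,0],[0,0,0],[0,0,0],[0,0,0],[0,0,0],[0,0,0],[0,0,0],[0,0,0],[0,0,0],[0,0,0],[0,0,0]])

```text
t: 4.25
ee_pos: [356.1, -270.7, 46.3]
orientation: [-1.556, -0.252, 0.252]
ft_force: [-0.7, -0.5, 0.0]
width: 87.6
```

```bash
python3 - <<'E'
from h import *
upd((-1.1,1.1,-4.3))
s=snap("side","s3")
crop(s,250,230,150,130,5,"s3a")
E
```

```text
cmd [ 3.56831e+02 -2.70998e+02  4.67920e+01  3.22000e-01] meas [ 356.1 -270.7   46.3] 0.321 F [-0.7 -0.5  0. ] w 87.6 t 4.25
```

View pics/s3a.png

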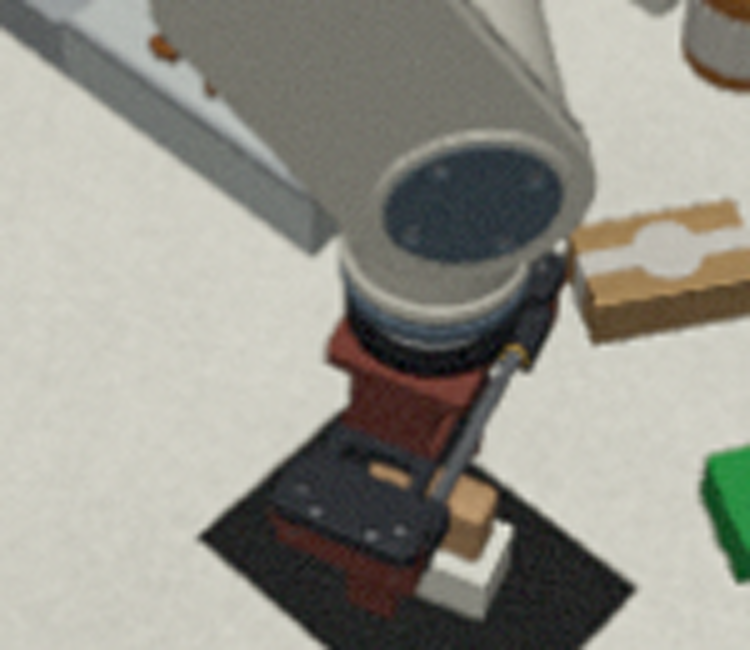

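Fingers straddle the grip, one on each side. Close.

Emit:
carry_out(delta_pos=[[0,0,0],[0,0,0],[0,0,0],[0,0,0],[0,0,0],[0,0,0],[0,0,0],[0,0,0],[0,0,0],[0,0,0]], rotation=[[0,0,0],[0,0,0],[0,0,0],[0,0,0],[0,0,0],[0,0,0],[0,0,0],[0,0,0],[0,0,0],[0,0,0]], hand=255)

```text
t: 5.13
ee_pos: [356.4, -271.1, 46.1]
orientation: [-1.556, -0.252, 0.251]
ft_force: [1.8, 0.0, -0.3]
width: 24.7
```

```bash
python3 - <<'E'
from h import *
upd((0,0,0))
PR=(525.6,6.7,0.034)
print(T(PR,[[28,-65,0],[28,-60,0],[28,95,0],[-28,-60,0],[-28,95,0]]).round(1))
plan((375,-240,150,.32),(440,-100,150,1.0),(552,-62,150,1.605))
E
```

```text
cmd [ 3.56831e+02 -2.70998e+02  4.67920e+01  3.22000e-01] meas [ 356.4 -271.1   46.1] 0.321 F [ 1.8  0.  -0.3] w 24.7 t 5.13
[[555.8 -57.3   0. ]
 [555.6 -52.3   0. ]
 [550.4 102.6   0. ]
 [499.7 -54.2   0. ]
 [494.4 100.7   0. ]]
(375, -240, 150, 0.32) -> [  2.7  -10.32   2.37] rot 0.002
(440, -100, 150, 1.0) -> [ 13.3  -10.32  13.59] rot -0.678
(552, -62, 150, 1.605) -> [ 25.12 -10.32  13.66] rot -1.283
```

Emit:
carry_out(delta_pos=[[0,-1.5,0],[0,-4,0],[0,-7,0],[0.5,-9.5,0.5],[1.5,-10.4,1.5],[3,-10.4,3],[5,-10.4,5],[7,-10.4,7],[9,-10.4,9],[11,-10.4,11],[13,-10.4,13],[13,-10.4,13]], rotation=[[0,0,0],[0,0,0],[0,0,0],[0,0,0],[0,-0.08,0],[0,-0.18,0],[0,-0.28,0],[0,-0.38,0],[0,-0.48,0],[0,-0.58,0],[0,-0.68,0],[0,-0.68,0]])

```text
t: 6.13
ee_pos: [439.9, -103.5, 150.0]
orientation: [-1.424, -0.787, 0.785]
ft_force: [-0.5, -0.5, -1.7]
width: 22.4
```

```bash
python3 - <<'E'
from h import *
upd((13,-10.4,13),-.68)
s=snap("side","s4")
crop(s,230,130,200,180,4,"s4a")
plan((555.8,-57,150,1.605),(555.8,-57,100,1.605))
E
```

```text
cmd [ 439.066 -106.567  150.792    1.002] meas [ 439.9 -103.5  150. ] 1.009 F [-0.5 -0.5 -1.7] w 22.4 t 6.13
(555.8, -57, 150, 1.605) -> [10.47  0.08 -7.16] rot -0.603
(555.8, -57, 100, 1.605) -> [10.47  5.08 -7.16] rot -0.603
```

View pics/s4a.png

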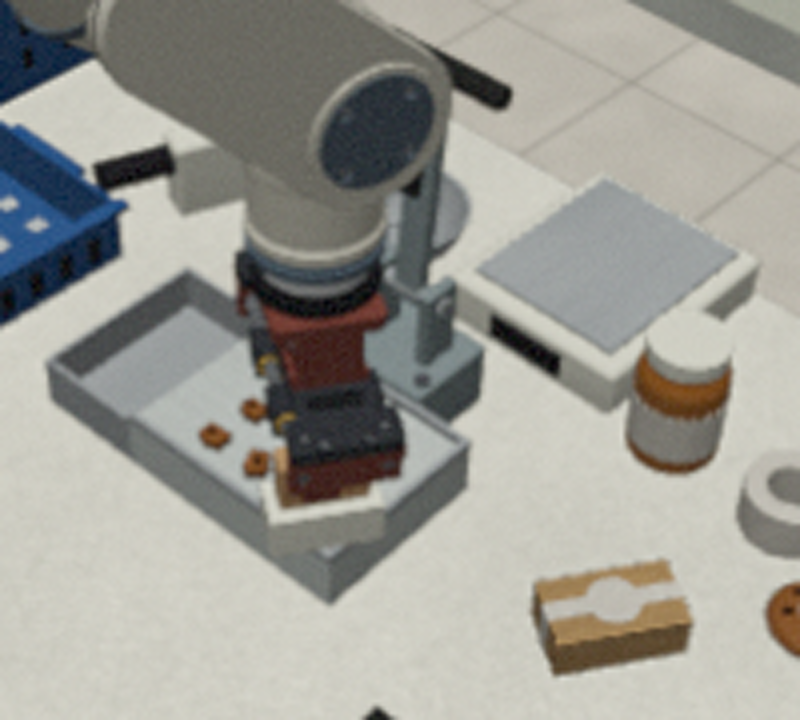

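Emit:
carry_out(delta_pos=[[1.5,0,-1],[3.5,0,-2.4],[5.5,0,-3.8],[7.5,0,-5.2],[9.5,0,-6.5],[10.5,0,-7.2],[10.5,0,-7.2],[10.5,1.5,-7.2],[10.5,3,-7.2],[10.5,4.5,-7.2],[10.5,5,-7.2],[10.5,5,-7.2]], rotation=[[0,-0.1,0],[0,-0.2,0],[0,-0.3,0],[0,-0.4,0],[0,-0.5,0],[0,-0.6,0],[0,-0.6,0],[0,-0.6,0],[0,-0.6,0],[0,-0.6,0],[0,-0.6,0],[0,-0.6,0]])

```text
t: 7.18
ee_pos: [553.5, -57.7, 98.6]
orientation: [-1.193, -1.226, 1.231]
ft_force: [-0.0, -0.4, -1.2]
width: 21.7
```

```bash
python3 - <<'E'
from h import *
upd((10.5,5,-7.2),-.6)
s=snap("side","s5");t=snap("top","t5")
PR=(525.6,6.7,0.034)
o=ctrl.get_obs()['ee_pos'];SC=(o[0],o[1],.034)
crop(s,230,130,160,150,5,"s5b")
b=[[x,y,z+o[2]-42] for x,y,z in box(74,36,0,34)]
wire(s,"side",SC,b);wire(s,"side",PR,box(150,200,0,53),(255,0,0));crop(s,230,130,160,150,5,"s5a");crop(t,230,140,130,110,6,"t5a")
E
```

```text
cmd [556.301 -56.92  100.792   1.602] meas [553.5 -57.7  98.6] 1.598 F [-0.  -0.4 -1.2] w 21.7 t 7.18
```

View pics/s5a.png

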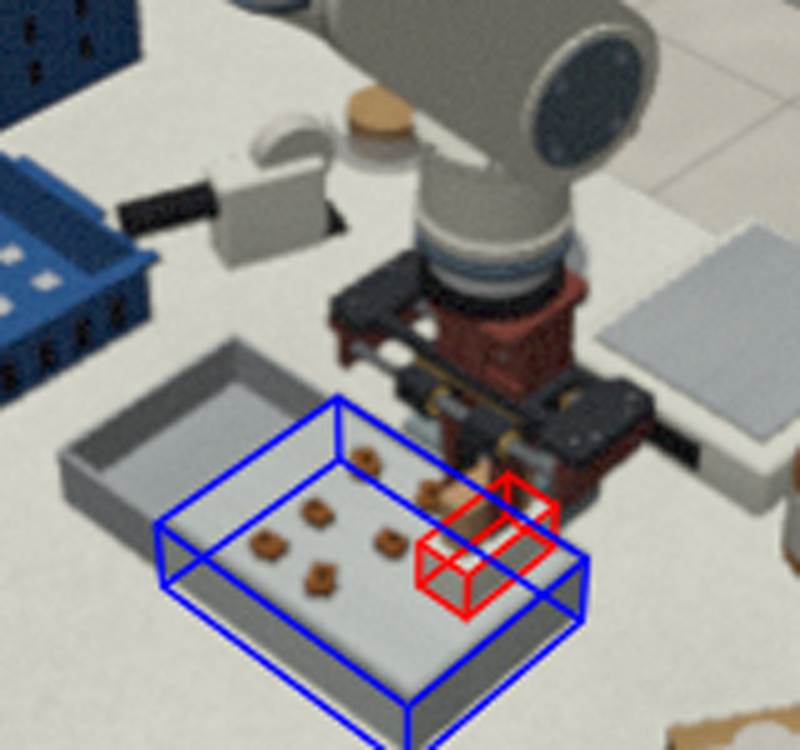

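View pics/t5a.png

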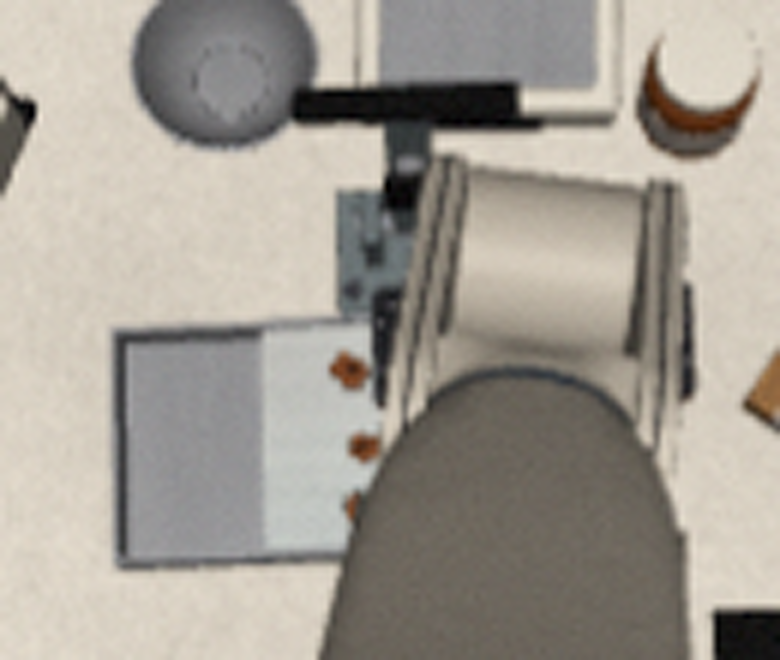

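View pics/s5b.png

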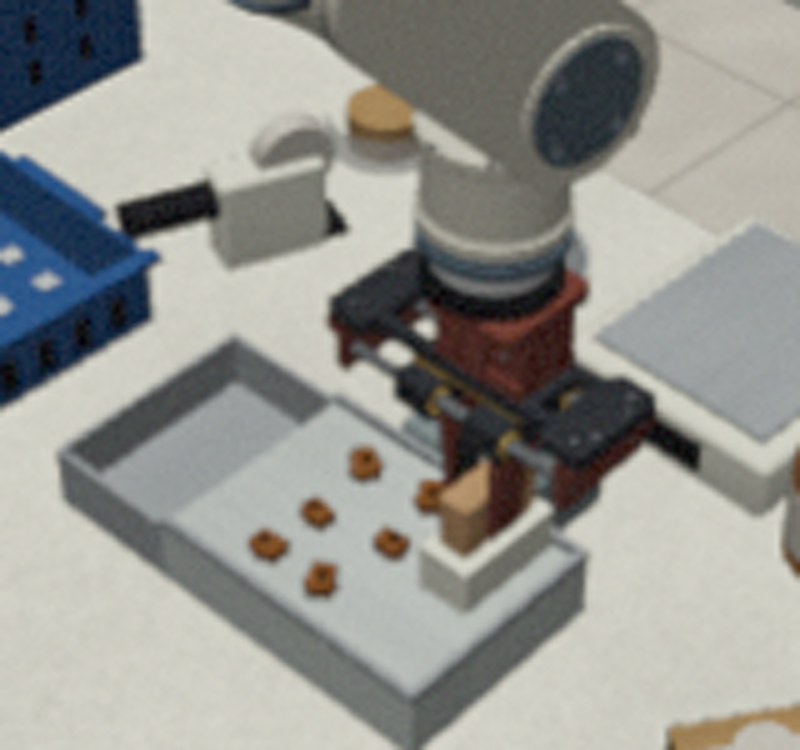

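Emit:
carry_out(delta_pos=[[0,0.4,0.2],[0,0.8,0.2],[0,1.2,0.2],[0,1.2,0.2],[0,1.2,0.2]], rotation=[[0,0,0],[0,0,0],[0,0,0],[0,0,0],[0,0,0]])

```text
t: 7.7
ee_pos: [554.5, -57.3, 89.8]
orientation: [-1.197, -1.233, 1.231]
ft_force: [-2.4, -1.1, 13.7]
width: 22.1
```

```bash
python3 - <<'E'
from h import *
upd((0,1.2,.2))
s=snap("side","s6");crop(s,250,190,120,90,6.5,"s6a")
E
```

```text
cmd [554.302 -56.982  88.792   1.602] meas [554.5 -57.3  89.8] 1.601 F [-2.4 -1.1 13.7] w 22.1 t 7.7
```

View pics/s6a.png

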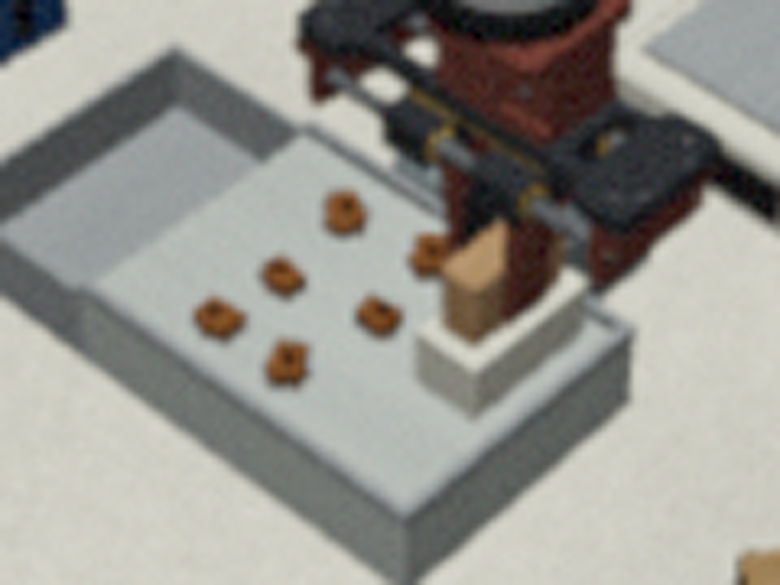

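Emit:
carry_out(delta_pos=[[0,-0.14,0],[0.4,-0.15,0],[1.2,-0.15,0],[2.0,-0.15,0],[2.8,-0.15,0],[3.6,-0.15,0],[4.4,-0.15,0],[5.2,-0.15,0],[6.0,-0.15,0],[6.8,-0.15,0],[7.6,-0.15,0],[8.0,-0.15,0]], rotation=[[0,0,0],[0,0,0],[0,0,0],[0,0,0],[0,0,0],[0,0,0],[0,0,0],[0,0,0],[0,0,0],[0,0,0],[0,0,0],[0,0,0]])

```text
t: 8.75
ee_pos: [551.5, 24.1, 89.8]
orientation: [-1.195, -1.232, 1.232]
ft_force: [0.5, -4.5, 6.2]
width: 21.8
```

```bash
python3 - <<'E'
from h import *
upd((8,-.15,0))
s=snap("side","s7");crop(s,240,170,130,100,6,"s7a")
E
```

```text
cmd [551.834  22.98   90.292   1.602] meas [551.5  24.1  89.8] 1.602 F [ 0.5 -4.5  6.2] w 21.8 t 8.75
```

View pics/s7a.png

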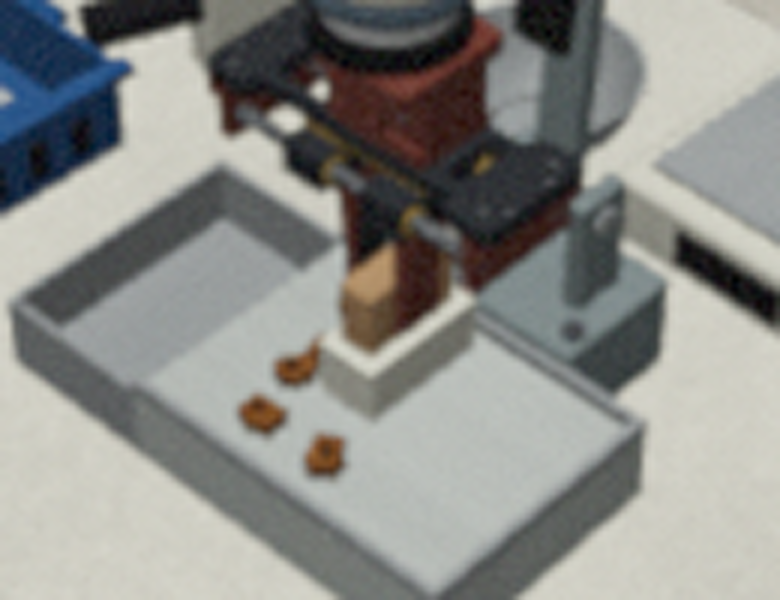

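Emit:
carry_out(delta_pos=[[0.7,-0.05,0],[1.4,-0.05,0],[2.1,-0.05,0],[2.8,-0.05,0],[3.5,-0.05,0],[4.2,-0.05,0],[4.9,-0.05,0],[5.6,-0.05,0],[6.3,-0.05,0],[7.0,-0.05,0],[7.6,-0.05,0],[7.8,-0.05,0]], rotation=[[0,0,0],[0,0,0],[0,0,0],[0,0,0],[0,0,0],[0,0,0],[0,0,0],[0,0,0],[0,0,0],[0,0,0],[0,0,0],[0,0,0]])

```text
t: 9.8
ee_pos: [548.7, 101.9, 89.9]
orientation: [-1.194, -1.232, 1.232]
ft_force: [0.5, -1.5, -0.3]
width: 22.0
```

```bash
python3 - <<'E'
from h import *
upd((7.8,-.05,0))
s=snap("side","s8");crop(s,240,170,130,100,6,"s8a")
t=snap("top","t8");crop(t,230,140,130,110,6,"t8a")
E
```

```text
cmd [549.427 100.943  90.792   1.602] meas [548.7 101.9  89.9] 1.602 F [ 0.5 -1.5 -0.3] w 22.0 t 9.8
```

View pics/s8a.png

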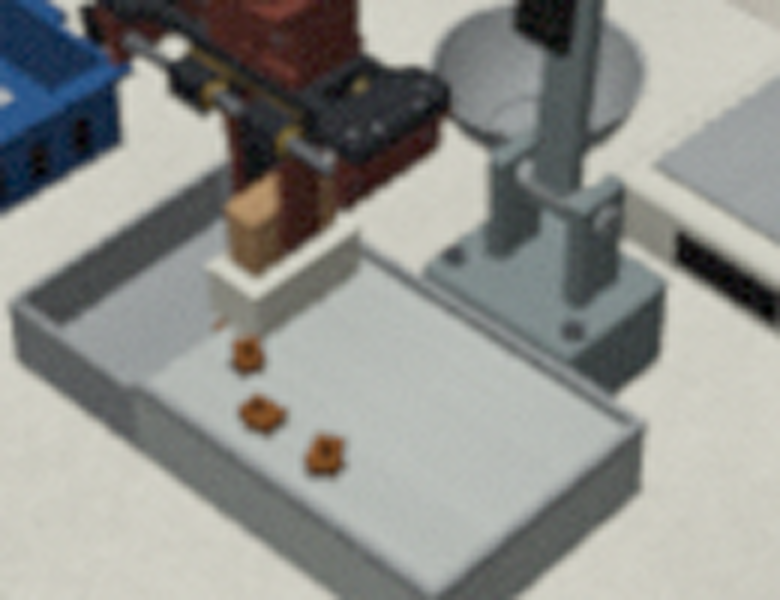

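View pics/t8a.png

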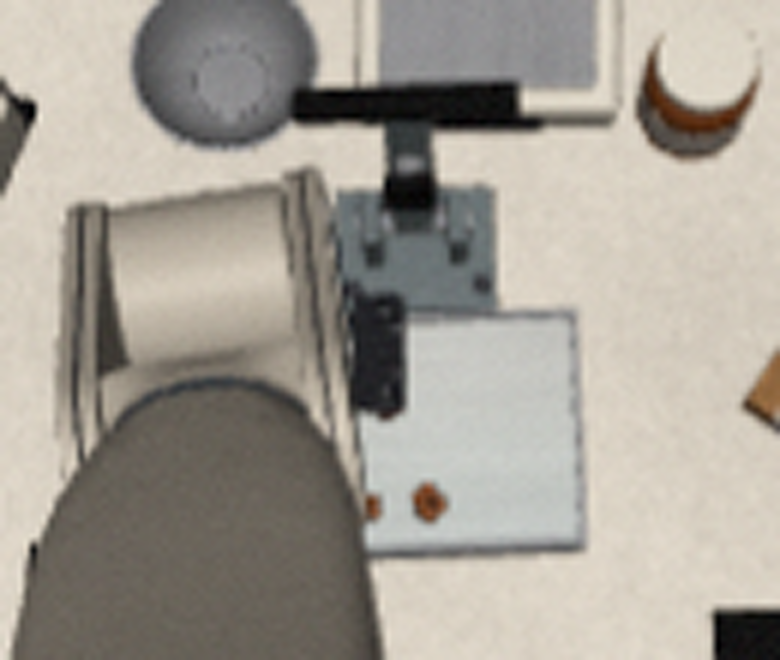

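```bash
python3 - <<'E'
from h import *
plan((549.4,109,90.8),(540,90,125),(500.5,-54,125),(500.5,-54,90.6),(495,103,90.6),(495,111,90.6))
E
```

```text
(549.4, 109, 90.8) -> [ 0.81 -0.   -0.02] rot 0
(540, 90, 125) -> [-1.06 -3.42  0.98] rot 0
(500.5, -54, 125) -> [-15.34  -3.42   5.37] rot 0
(500.5, -54, 90.6) -> [-15.34   0.02   5.37] rot 0
(495, 103, 90.6) -> [0.37 0.02 5.43] rot 0
(495, 111, 90.6) -> [1.17 0.02 5.41] rot 0
```

Emit:
carry_out(delta_pos=[[0.4,0,0],[0.8,0,0],[0.8,0,0],[0.8,-1.5,0],[0.8,-3.4,0],[-1,-3.4,1],[-4,-3.4,2],[-7,-3.4,3],[-10,-3.4,4],[-13,-3.4,5],[-15.3,-3.4,5.4],[-15.3,-3.4,5.4]], rotation=[[0,0,0],[0,0,0],[0,0,0],[0,0,0],[0,0,0],[0,0,0],[0,0,0],[0,0,0],[0,0,0],[0,0,0],[0,0,0],[0,0,0]])

```text
t: 10.9
ee_pos: [498.5, -56.8, 124.0]
orientation: [-1.196, -1.228, 1.23]
ft_force: [0.2, -0.1, -2.3]
width: 21.8
```

```bash
python3 - <<'E'
from h import *
upd((-15.3,-3.4,5.4))
s=snap("side","s9");crop(s,240,170,130,100,6,"s9a")
t=snap("top","t9");crop(t,230,140,130,110,6,"t9a")
E
```

```text
cmd [500.174 -53.651 124.792   1.602] meas [498.5 -56.8 124. ] 1.598 F [ 0.2 -0.1 -2.3] w 21.8 t 10.9
```

View pics/s9a.png

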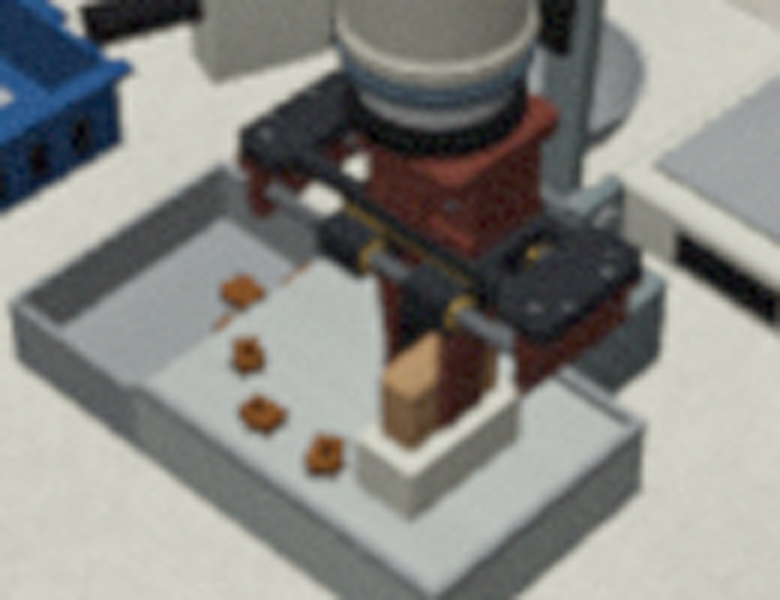

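View pics/t9a.png

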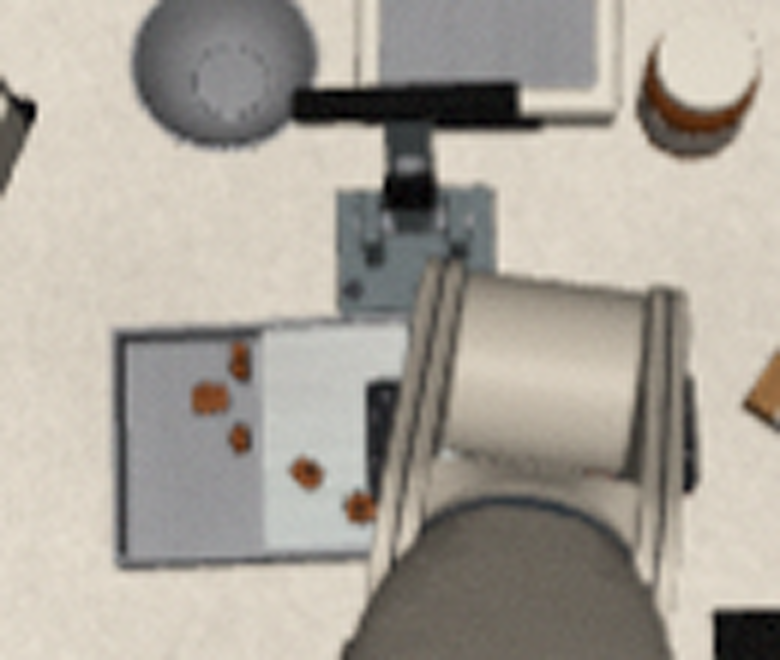

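Emit:
carry_out(delta_pos=[[0,1.5,0],[0,2.8,0],[0,3.4,0],[0.2,3.4,0],[1.0,3.4,0],[1.8,3.4,0],[2.6,3.4,0],[3.4,3.4,0],[4.2,3.4,0],[5.0,3.4,0],[5.8,3.4,0],[6.6,3.4,0]], rotation=[[0,0,0],[0,0,0],[0,0,0],[0,0,0],[0,0,0],[0,0,0],[0,0,0],[0,0,0],[0,0,0],[0,0,0],[0,0,0],[0,0,0]])

```text
t: 12.0
ee_pos: [497.6, 13.2, 90.1]
orientation: [-1.195, -1.232, 1.232]
ft_force: [0.2, -0.4, -1.0]
width: 21.8
```

```bash
python3 - <<'E'
from h import *
upd((6.6,3.4,0))
s=snap("side","s10");crop(s,240,170,130,100,6,"s10a")
E
```

```text
cmd [498.137  12.318  90.792   1.602] meas [497.6  13.2  90.1] 1.601 F [ 0.2 -0.4 -1. ] w 21.8 t 12.0
```

View pics/s10a.png

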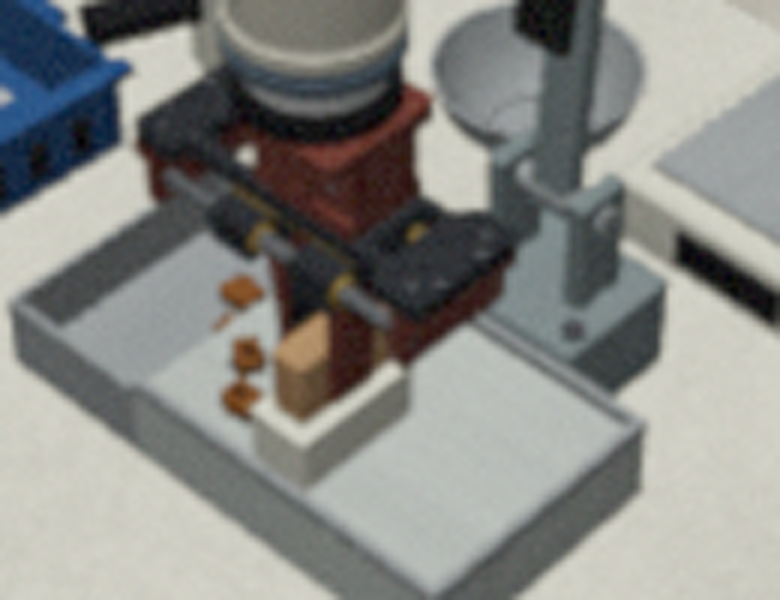

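Emit:
carry_out(delta_pos=[[0.8,0,0],[1.6,0,0],[2.4,0,0],[3.2,0,0],[4.0,0,0],[4.9,0,0],[5.8,0,0],[6.7,0,0],[7.6,0,0],[8.5,0,0],[9.3,0,0],[9.8,0,0]], rotation=[[0,0,0],[0,0,0],[0,0,0],[0,0,0],[0,0,0],[0,0,0],[0,0,0],[0,0,0],[0,0,0],[0,0,0],[0,0,0],[0,0,0]])

```text
t: 13.05
ee_pos: [494.6, 111.4, 90.1]
orientation: [-1.194, -1.232, 1.232]
ft_force: [0.9, -0.9, -1.2]
width: 21.9
```

```bash
python3 - <<'E'
from h import *
upd((9.8,0,0))
s=snap("side","s11");crop(s,240,170,130,100,6,"s11a")
E
```

```text
cmd [495.114 110.271  90.792   1.602] meas [494.6 111.4  90.1] 1.602 F [ 0.9 -0.9 -1.2] w 21.9 t 13.05
```

View pics/s11a.png

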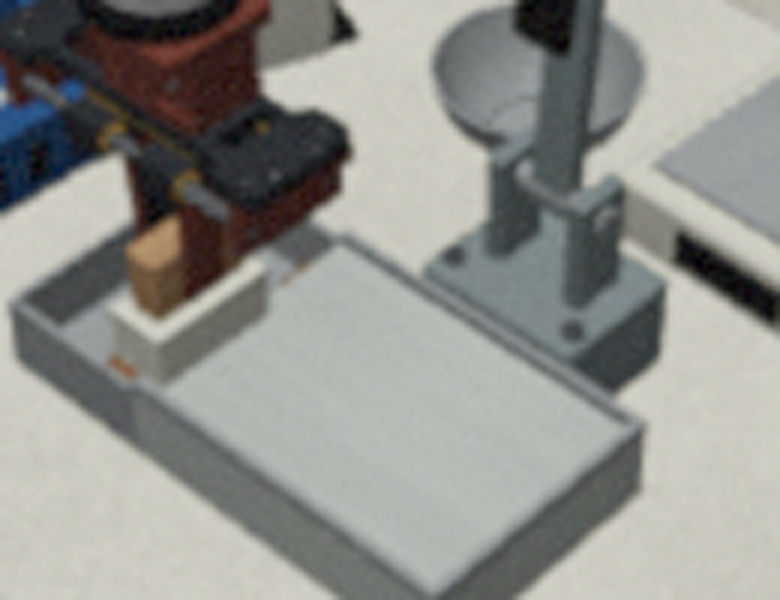

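Emit:
carry_out(delta_pos=[[0.2,0,0],[0.2,0,0],[0.2,-1.5,0],[0.2,-4,0],[-3,-6,0],[-6.5,-6,0],[-10,-6,0],[-13.5,-6,0],[-17,-6,0],[-20,-6,1],[-23,-6,2],[-23,-6,2]], rotation=[[0,0,0],[0,0,0],[0,0,0],[0,0,0],[0,0,0],[0,0,0],[0,0,0],[0,0,0],[0,0,0],[0,0,0],[0,0,0],[0,0,0]])

```text
t: 14.1
ee_pos: [480.0, -124.6, 150.0]
orientation: [-1.197, -1.227, 1.23]
ft_force: [0.6, -0.9, -1.0]
width: 21.8
```

```bash
python3 - <<'E'
from h import *
upd((-23,-6,2))
s=snap("side","s12");crop(s,220,150,200,150,4,"s12a")
t=snap("top","t12");crop(t,230,140,130,110,6,"t12a")
plan((430,-180,150,1.0),(357,-271,110,.32),(357,-271,50,.32))
E
```

```text
cmd [ 482.22  -120.236  150.792    1.602] meas [ 480.  -124.6  150. ] 1.597 F [ 0.6 -0.9 -1. ] w 21.8 t 14.1
(430, -180, 150, 1.0) -> [-5.81  0.08  5.4 ] rot 0.602
(357, -271, 110, 0.32) -> [-14.68   4.08  12.98] rot 1.282
(357, -271, 50, 0.32) -> [-14.68  10.08  12.98] rot 1.282
```

View pics/s12a.png

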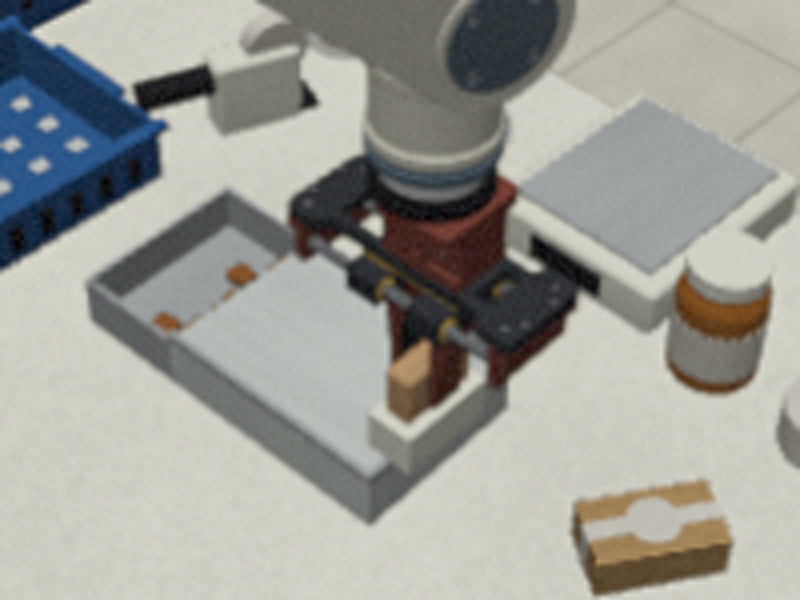

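View pics/t12a.png

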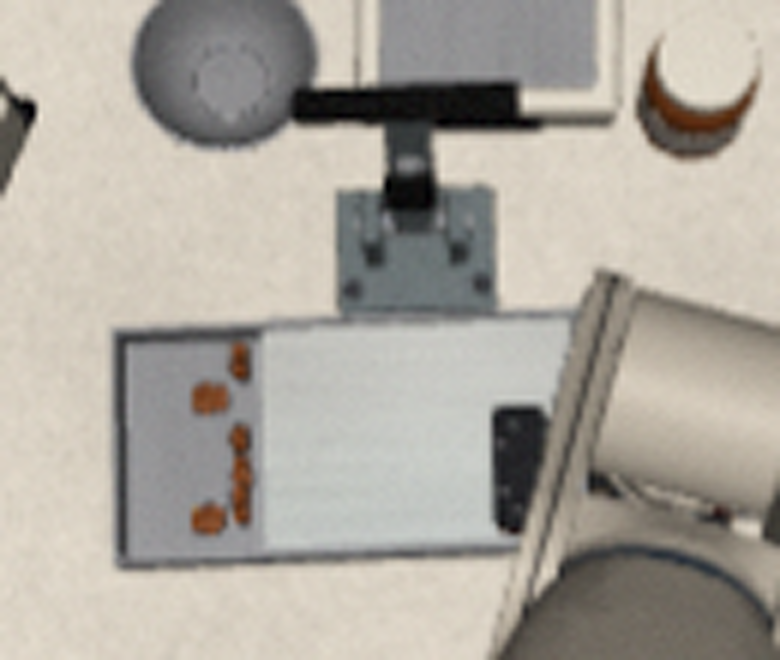

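Emit:
carry_out(delta_pos=[[-2,0,2],[-4,0,4],[-6,0,5.5],[-7.5,0,6.8],[-9,0,8.1],[-10.5,0,9.4],[-12,0,10.7],[-13.4,0,11.9],[-14.7,1,13],[-14.7,3,13],[-14.7,5,13],[-14.7,5,13]], rotation=[[0,0.1,0],[0,0.21,0],[0,0.32,0],[0,0.43,0],[0,0.54,0],[0,0.65,0],[0,0.76,0],[0,0.87,0],[0,0.98,0],[0,1.09,0],[0,1.2,0],[0,1.28,0]])

```text
t: 15.2
ee_pos: [354.9, -269.5, 97.5]
orientation: [-1.553, -0.245, 0.25]
ft_force: [-0.3, 1.3, -1.3]
width: 21.8
```

```bash
python3 - <<'E'
from h import *
upd((-14.7,5,13),1.28)
plan((357,-271,49.5,.32))
s=snap("side","s13");crop(s,250,230,150,130,5,"s13a")
E
```

```text
cmd [ 3.56818e+02 -2.71177e+02  1.00792e+02  3.22000e-01] meas [ 354.9 -269.5   97.5] 0.316 F [-0.3  1.3 -1.3] w 21.8 t 15.2
(357, -271, 49.5, 0.32) -> [0.02 5.13 0.01] rot 0.002
```

View pics/s13a.png

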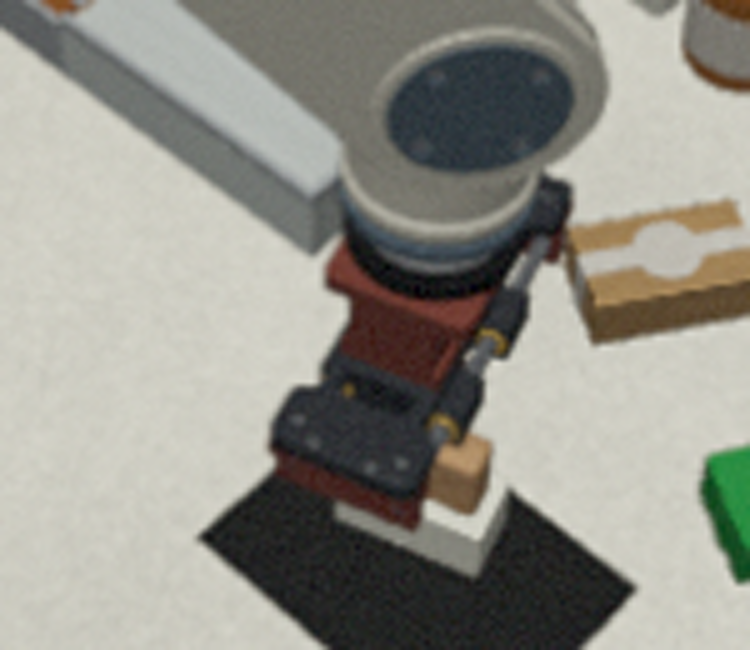

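Emit:
carry_out(delta_pos=[[0,1.5,0],[0,3,0],[0,4,0],[0,4.7,0],[0,5.1,0],[0,5.1,0],[0,5.1,0]], rotation=[[0,0,0],[0,0,0],[0,0,0],[0,0,0],[0,0,0],[0,0,0],[0,0,0]])

```text
t: 15.83
ee_pos: [356.3, -271.1, 49.2]
orientation: [-1.556, -0.252, 0.252]
ft_force: [-0.8, -0.4, -1.5]
width: 21.8
```

```bash
python3 - <<'E'
from h import *
upd((0,5.1,0))
E
```

```text
cmd [ 3.56818e+02 -2.71177e+02  4.97920e+01  3.22000e-01] meas [ 356.3 -271.1   49.2] 0.322 F [-0.8 -0.4 -1.5] w 21.8 t 15.83
```

Emit:
carry_out(delta_pos=[[0,0.1,0],[0,0.1,0],[0,0.1,0]], rotation=[[0,0,0],[0,0,0],[0,0,0]])

```text
t: 16.08
ee_pos: [356.3, -271.3, 48.4]
orientation: [-1.557, -0.252, 0.252]
ft_force: [-0.5, -0.1, -2.2]
width: 21.7
```

Emit:
carry_out(delta_pos=[[0,0.1,0],[0,0.2,0],[0,0.25,0],[0,0.25,0]], rotation=[[0,0,0],[0,0,0],[0,0,0],[0,0,0]])

```text
t: 16.42
ee_pos: [356.4, -271.5, 47.9]
orientation: [-1.557, -0.253, 0.251]
ft_force: [-6.0, 4.1, 34.7]
width: 21.9
```

Emit:
carry_out(delta_pos=[[0,-0.2,0],[0,-0.22,0],[0,-0.22,0]], rotation=[[0,0,0],[0,0,0],[0,0,0]])

```text
t: 16.67
ee_pos: [356.2, -271.3, 48.0]
orientation: [-1.557, -0.252, 0.252]
ft_force: [-0.7, -0.3, -1.2]
width: 21.8
```

Emit:
carry_out(delta_pos=[[0,0,0],[0,0,0],[0,0,0],[0,0,0],[0,0,0],[0,0,0],[0,-2,0],[0,-4.5,0],[0,-7.5,0],[0,-10.5,0]], rotation=[[0,0,0],[0,0,0],[0,0,0],[0,0,0],[0,0,0],[0,0,0],[0,0,0],[0,0,0],[0,0,0],[0,0,0]], hand=0)

```text
t: 17.5
ee_pos: [355.5, -270.7, 153.5]
orientation: [-1.555, -0.251, 0.253]
ft_force: [0.5, 0.6, 0.2]
width: 85.0
```

```bash
python3 - <<'E'
from h import *
upd((0,.1+.25-.22-10.5,0))
s=snap("side","s14");crop(s,250,230,180,130,4.4,"s14a")
plan((460,-270,170,.5),(573,-248.5,150,.97))
E
```

```text
cmd [ 3.56818e+02 -2.71177e+02  1.53492e+02  3.22000e-01] meas [ 355.5 -270.7  153.5] 0.321 F [0.5 0.6 0.2] w 85.0 t 17.5
(460, -270, 170, 0.5) -> [ 9.83 -1.65 -3.15] rot -0.178
(573, -248.5, 150, 0.97) -> [21.23  0.35 -4.68] rot -0.648
```

View pics/s14a.png

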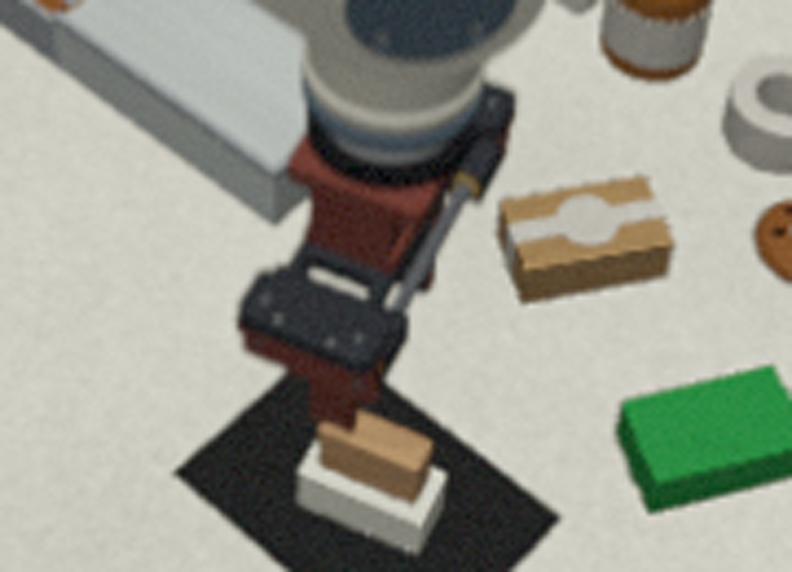

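```bash
python3 - <<'E'
from h import *
s=cv2.imread("pics/s14.png");t=cv2.imread("pics/t0.png") if 0 else snap("top","t14")
b=box(96,56,0,36)
def clicks():
    q=proj("side",T((573,-248.5,-.6),b));print(q.round(1))
clicks()
for n,im in(("side",s),("top",t)): wire(im,n,(573,-248.5,-.6),b)
a=cv2.resize(s[260:320,355:415],None,fx=6,fy=6,interpolation=cv2.INTER_CUBIC);c=cv2.resize(t[170:230,335:395],None,fx=6,fy=6,interpolation=cv2.INTER_CUBIC)
cv2.imwrite("pics/c14.png",np.hstack([a,c]))
E
```

```text
[[366.6 300.4]
 [400.5 294.8]
 [394.1 278.9]
 [361.1 284.1]
 [367.8 292.3]
 [402.4 286.6]
 [395.8 270.6]
 [362.2 275.9]]
```

View pics/c14.png

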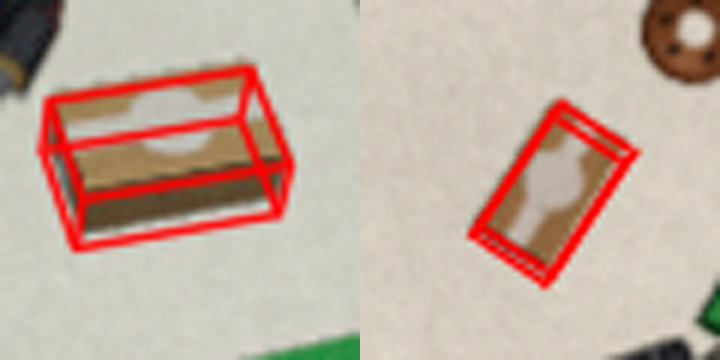

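Emit:
carry_out(delta_pos=[[2,0,-0.6],[4.5,0,-1.2],[7.5,0,-2],[10.5,0,-2.7],[13.5,0,-3.4],[16.5,0,-4],[19,0,-4.4],[21.2,1,-4.7],[21.2,3,-4.7],[21.2,5,-4.7],[21.2,6,-4.7],[21.2,6,-4.7]], rotation=[[0,-0.08,0],[0,-0.16,0],[0,-0.24,0],[0,-0.32,0],[0,-0.4,0],[0,-0.48,0],[0,-0.56,0],[0,-0.65,0],[0,-0.65,0],[0,-0.65,0],[0,-0.65,0],[0,-0.65,0]])

```text
t: 18.6
ee_pos: [569.9, -247.8, 89.3]
orientation: [-1.43, -0.754, 0.759]
ft_force: [-0.6, 0.5, 0.4]
width: 88.3
```

```bash
python3 - <<'E'
from h import *
upd((21.2,6,-4.7),-.65)
s=snap("side","s15");crop(s,300,190,180,130,4.4,"s15a")
plan((573,-248.5,6.7,.97))
E
```

```text
cmd [ 572.803 -248.746   93.492    0.972] meas [ 569.9 -247.8   89.3] 0.971 F [-0.6  0.5  0.4] w 88.3 t 18.6
(573, -248.5, 6.7, 0.97) -> [ 0.03  8.68 -0.  ] rot 0.002
```

View pics/s15a.png

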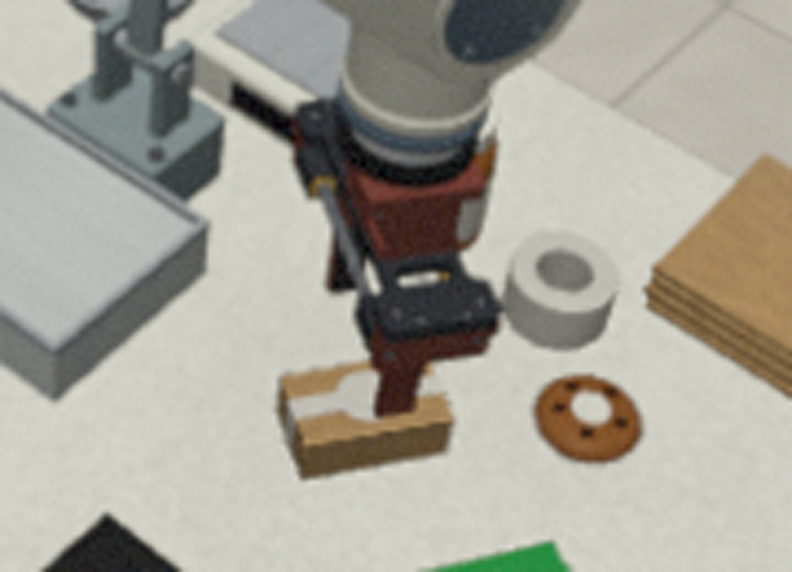

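Emit:
carry_out(delta_pos=[[0,0,0],[0,1,0],[0,3,0],[0,5,0],[0,6.5,0],[0,7.5,0],[0,7.5,0],[0,7.5,0],[0,7.5,0]], rotation=[[0,0,0],[0,0,0],[0,0,0],[0,0,0],[0,0,0],[0,0,0],[0,0,0],[0,0,0],[0,0,0]])

```text
t: 19.4
ee_pos: [572.8, -249.2, 18.7]
orientation: [-1.436, -0.758, 0.756]
ft_force: [0.1, 0.1, -0.0]
width: 87.8
```

```bash
python3 - <<'E'
from h import *
upd((0,7.5,0))
s=snap("side","s16");crop(s,300,190,180,130,4.4,"s16a")
plan((573,-248.5,6.7,.97))
E
```

```text
cmd [ 572.803 -248.746   18.492    0.972] meas [ 572.8 -249.2   18.7] 0.971 F [ 0.1  0.1 -0. ] w 87.8 t 19.4
(573, -248.5, 6.7, 0.97) -> [ 0.03  1.18 -0.  ] rot 0.002
```

View pics/s16a.png

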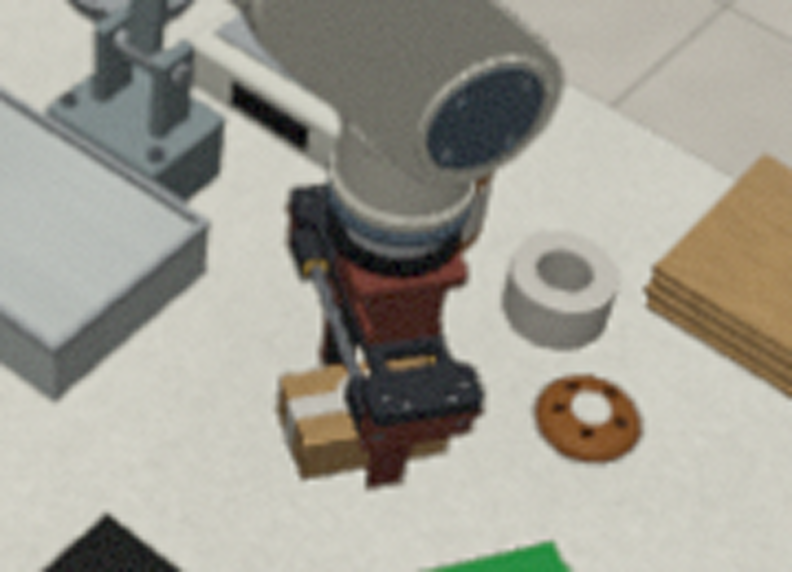

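Emit:
carry_out(delta_pos=[[0,0.6,0],[0,1.1,0],[0,1.1,0],[0,1.1,0]], rotation=[[0,0,0],[0,0,0],[0,0,0],[0,0,0]])

```text
t: 19.78
ee_pos: [571.8, -248.7, 6.4]
orientation: [-1.434, -0.757, 0.757]
ft_force: [-0.6, 0.7, 0.1]
width: 87.8
```

Emit:
carry_out(delta_pos=[[0,0,0],[0,0,0],[0,0,0],[0,0,0],[0,0,0],[0,0,0],[0,0,0],[0,0,0]], rotation=[[0,0,0],[0,0,0],[0,0,0],[0,0,0],[0,0,0],[0,0,0],[0,0,0],[0,0,0]], hand=255)

```text
t: 20.45
ee_pos: [572.2, -248.8, 6.9]
orientation: [-1.435, -0.757, 0.757]
ft_force: [0.1, 0.6, 1.0]
width: 55.9
```

```bash
python3 - <<'E'
from h import *
upd((0,1.1,0))
PR=(525.6,6.7,0.034)
b=T(PR,[[0,0,0]])[0]
plan((573,-248.5,130,.97),(540,-150,130,1.3),(b[0],b[1],130,1.605),(b[0],b[1],60,1.605))
E
```

```text
cmd [ 572.803 -248.746    7.492    0.972] meas [ 572.2 -248.8    6.9] 0.971 F [0.1 0.6 1. ] w 55.9 t 20.45
(573, -248.5, 130, 0.97) -> [  0.03 -12.25  -0.  ] rot 0.002
(540, -150, 130, 1.3) -> [  6.3  -12.25   8.28] rot -0.328
(np.float64(525.6), np.float64(6.7), 130, 1.605) -> [ 18.43 -12.25  18.3 ] rot -0.633
(np.float64(525.6), np.float64(6.7), 60, 1.605) -> [18.43 -5.25 18.3 ] rot -0.633
```

Emit:
carry_out(delta_pos=[[0,-2,0],[0,-5,0],[0,-8.5,0],[1,-11.5,1.2],[3,-12.3,3.5],[5.2,-12.3,6],[7.5,-12.3,8.5],[10,-12.3,11],[12.5,-12.3,13.5],[15,-12.3,15.8],[17,-12.3,17.3],[18.4,-12.3,18.3]], rotation=[[0,0,0],[0,0,0],[0,0,0],[0,-0.05,0],[0,-0.12,0],[0,-0.2,0],[0,-0.28,0],[0,-0.36,0],[0,-0.44,0],[0,-0.52,0],[0,-0.6,0],[0,-0.633,0]])

```text
t: 21.45
ee_pos: [523.8, 8.5, 129.7]
orientation: [-1.19, -1.237, 1.238]
ft_force: [-0.6, -0.0, -1.3]
width: 56.1
```

Emit:
carry_out(delta_pos=[[0,0,0],[0,0,0],[0,2,0],[0,4,0],[0,5,0],[0,6,0],[0,6.7,0],[0,6.7,0],[0,6.7,0]], rotation=[[0,0,0],[0,0,0],[0,0,0],[0,0,0],[0,0,0],[0,0,0],[0,0,0],[0,0,0],[0,0,0]])

```text
t: 22.2
ee_pos: [525.0, 6.0, 62.7]
orientation: [-1.193, -1.233, 1.233]
ft_force: [0.8, 0.5, -1.4]
width: 56.0
```

```bash
python3 - <<'E'
from h import *
upd((18.4,-12.3,18.3),-.633);upd((0,6.7,0))
s=snap("side","s17");crop(s,230,160,160,120,5,"s17a")
E
```

```text
cmd [525.441   6.405 130.492   1.605] meas [525.    6.   62.7] 1.603 F [ 0.8  0.5 -1.4] w 56.0 t 22.2
cmd [525.441   6.405  63.492   1.605] meas [525.    6.   62.7] 1.603 F [ 0.8  0.5 -1.4] w 56.0 t 22.2
```

View pics/s17a.png

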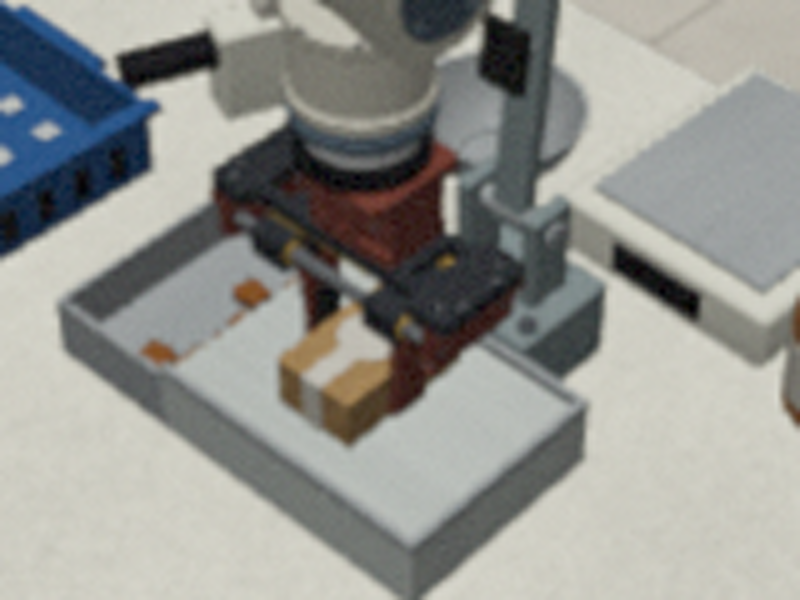

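Emit:
carry_out(delta_pos=[[0,0.5,0],[0,0.9,0],[0,1.0,0],[0,1.0,0],[0,1.05,0],[0,1.1,0],[0,1.1,0]], rotation=[[0,0,0],[0,0,0],[0,0,0],[0,0,0],[0,0,0],[0,0,0],[0,0,0]])

```text
t: 22.83
ee_pos: [525.0, 6.4, 51.8]
orientation: [-1.193, -1.234, 1.234]
ft_force: [-0.1, -1.0, -1.9]
width: 56.0
```

Emit:
carry_out(delta_pos=[[0,0.05,0],[0,0.1,0],[0,0.1,0]], rotation=[[0,0,0],[0,0,0],[0,0,0]])

```text
t: 23.08
ee_pos: [525.0, 6.4, 51.8]
orientation: [-1.194, -1.234, 1.233]
ft_force: [-3.4, -0.3, 11.4]
width: 55.4
```

Touching the bed; release and raise.

Emit:
carry_out(delta_pos=[[0,-0.08,0],[0,-0.08,0],[0,-0.08,0],[0,-0.08,0],[0,-0.08,0],[0,-0.08,0],[0,-2,0],[0,-5,0],[0,-9,0],[0,-13,0],[0,-17,0],[0,-21,0]], rotation=[[0,0,0],[0,0,0],[0,0,0],[0,0,0],[0,0,0],[0,0,0],[0,0,0],[0,0,0],[0,0,0],[0,0,0],[0,0,0],[0,0,0]], hand=0)

```text
t: 24.08
ee_pos: [524.3, 6.3, 262.6]
orientation: [-1.193, -1.233, 1.234]
ft_force: [0.9, 0.5, -0.2]
width: 87.6
```

```bash
python3 - <<'E'
from h import *
upd((0,1.1+.1-21,0))
PR=(525.6,6.7,0.034)
print("bar side pts",T(PR,[[137,-40,0],[137,40,0],[-70,-40,0]]).round(1))
s=snap("side","s18");crop(s,230,120,160,160,4.5,"s18a")
t=snap("top","t18");crop(t,230,140,130,110,6,"t18a")
E
```

```text
cmd [525.441   6.405 261.492   1.605] meas [524.3   6.3 262.6] 1.604 F [ 0.9  0.5 -0.2] w 87.6 t 24.08
bar side pts [[663.9 -28.6   0. ]
 [661.2  51.3   0. ]
 [457.  -35.7   0. ]]
```

View pics/s18a.png

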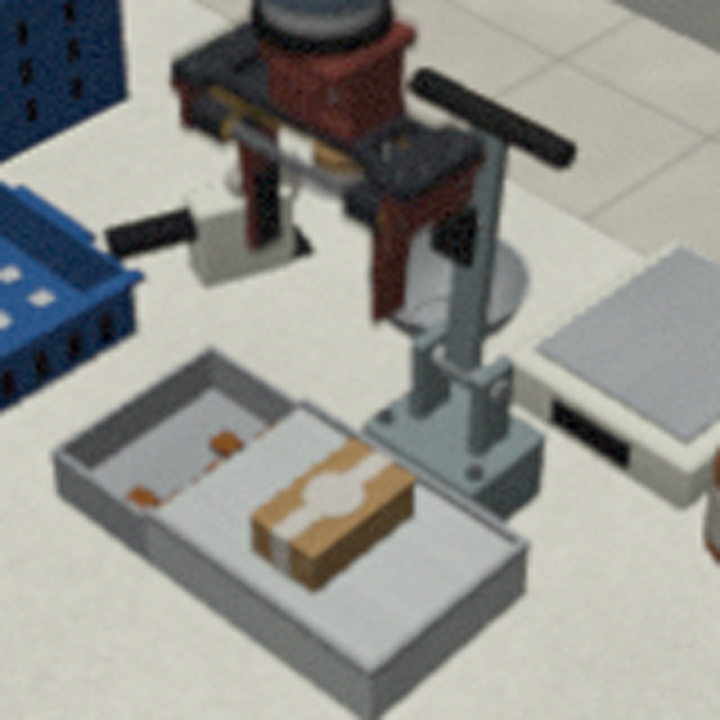

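View pics/t18a.png

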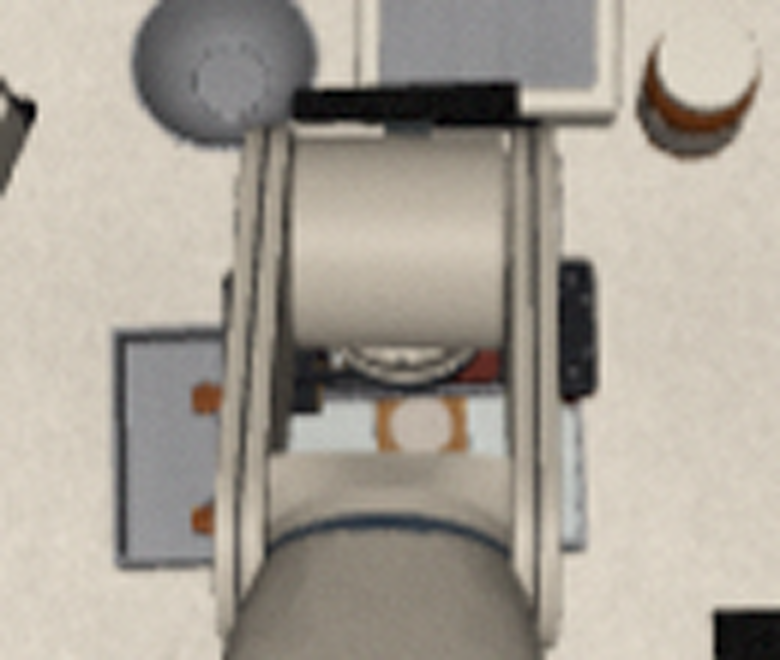

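```bash
python3 - <<'E'
from h import *
PR=(525.6,6.7,0.034)
s=cv2.imread("pics/s18.png")
wire(s,"side",PR,[[x,y,z+45] for x,y,z in box(96,56,0,36)])
# bar at rest
q=proj("side",T(PR,[[137,-60,299],[137,60,299],[137,-40,299]])).round(1);print(q)
for p in q: cv2.circle(s,tuple(p.round().astype(int)),2,(0,255,255),-1)
crop(s,230,120,160,160,4.5,"s18b")
E
```

```text
[[355.  155.8]
 [321.2 138.3]
 [349.2 152.8]]
```

View pics/s18b.png

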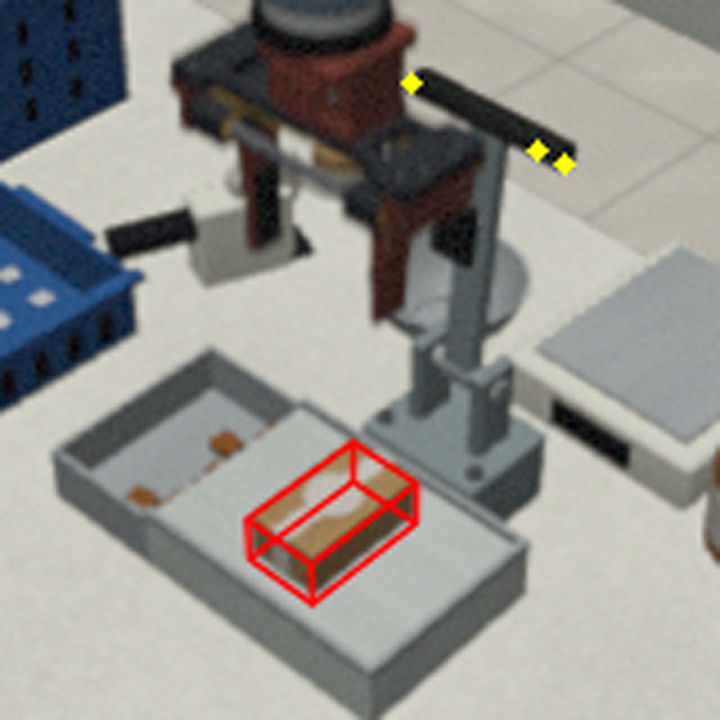

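```bash
python3 - <<'E'
from h import *
PR=(525.6,6.7,0.034)
p=T(PR,[[137,-37,0]])[0]
plan((525.4,6.4,350,1.6),(p[0],p[1],350,.034),(p[0],p[1],281,.034))
E
```

```text
(525.4, 6.4, 350, 1.6) -> [-0.   -8.85  0.  ] rot 0.005
(np.float64(663.7785792672996), np.float64(-25.62151344956793), 350, 0.034) -> [ -3.67  -8.85 -13.72] rot 1.571
(np.float64(663.7785792672996), np.float64(-25.62151344956793), 281, 0.034) -> [ -3.67  -1.95 -13.72] rot 1.571
```

Emit:
carry_out(delta_pos=[[0,-3,0],[0,-6,0],[0,-9,0],[0,-9,0],[0,-9,0],[-0.5,-9,-2],[-1,-9,-4],[-1.5,-9,-6],[-2,-9,-8],[-2.6,-9,-10],[-3.2,-9,-12],[-3.7,-9,-13.7]], rotation=[[0,0.1,0],[0,0.22,0],[0,0.34,0],[0,0.46,0],[0,0.58,0],[0,0.7,0],[0,0.82,0],[0,0.94,0],[0,1.06,0],[0,1.18,0],[0,1.3,0],[0,1.42,0]])

```text
t: 25.18
ee_pos: [663.9, -26.4, 349.3]
orientation: [-1.566, -0.139, 0.141]
ft_force: [1.0, -0.5, 0.3]
width: 87.8
```

```bash
python3 - <<'E'
from h import *
upd((-3.7,-9,-13.7),1.42)
PR=(525.6,6.7,0.034)
p=T(PR,[[137,-37,0]])[0]
plan((p[0],p[1],350,.034),(p[0],p[1],281,.034))
s=snap("side","s19");crop(s,260,60,160,160,4.5,"s19a")
E
```

```text
cmd [ 6.63615e+02 -2.59360e+01  3.51492e+02  1.85000e-01] meas [663.9 -26.4 349.3] 0.178 F [ 1.  -0.5  0.3] w 87.8 t 25.18
(np.float64(663.7785792672996), np.float64(-25.62151344956793), 350, 0.034) -> [0.02 0.15 0.03] rot 0.151
(np.float64(663.7785792672996), np.float64(-25.62151344956793), 281, 0.034) -> [0.02 7.05 0.03] rot 0.151
```

View pics/s19a.png

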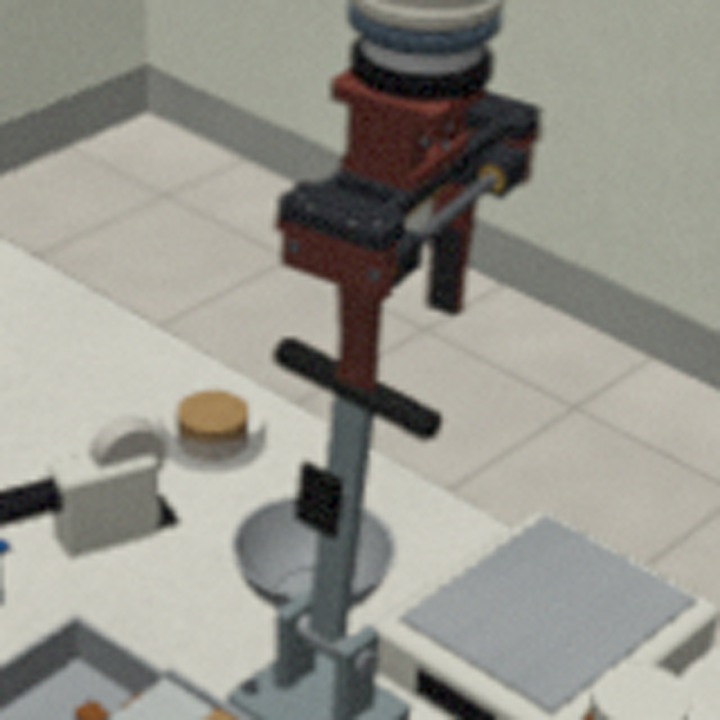

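Emit:
carry_out(delta_pos=[[0,0,0],[0,0,0],[0,0.5,0],[0,1.5,0],[0,3,0],[0,4.5,0],[0,5.5,0],[0,6.5,0],[0,7,0],[0,7,0],[0,7,0]], rotation=[[0,0.1,0],[0,0.15,0],[0,0.15,0],[0,0.15,0],[0,0.15,0],[0,0.15,0],[0,0.15,0],[0,0.15,0],[0,0.15,0],[0,0.15,0],[0,0.15,0]])

```text
t: 26.15
ee_pos: [663.1, -26.1, 280.8]
orientation: [-1.571, -0.027, 0.027]
ft_force: [-0.4, 1.2, -0.1]
width: 87.8
```

```bash
python3 - <<'E'
from h import *
upd((0,7,0),.15)
s=snap("side","s20");crop(s,260,60,160,160,4.5,"s20a")
E
```

```text
cmd [ 6.63615e+02 -2.59360e+01  2.81492e+02  3.50000e-02] meas [663.1 -26.1 280.8] 0.034 F [-0.4  1.2 -0.1] w 87.8 t 26.15
```

View pics/s20a.png

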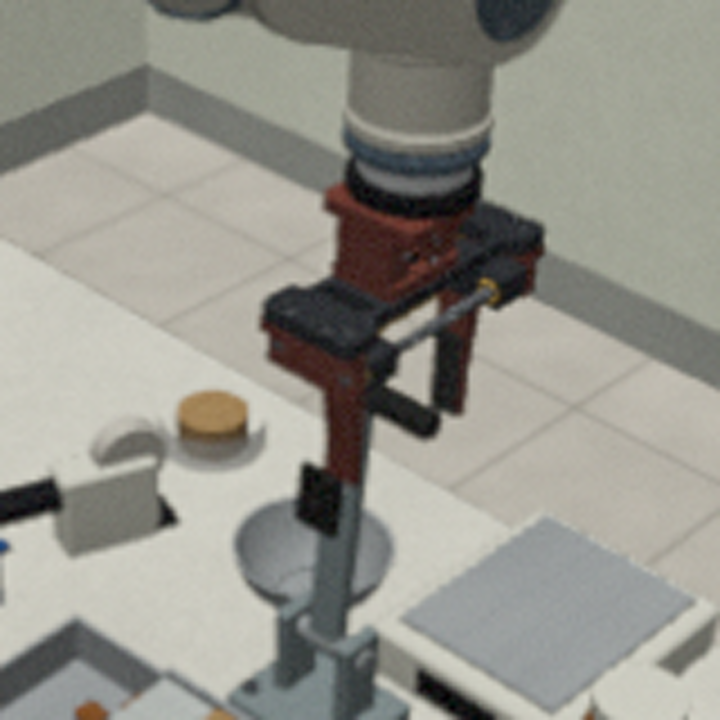

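Emit:
carry_out(delta_pos=[[0,0,0],[0,0,0],[0,0,0],[0,0,0],[0,0,0],[0,0,0],[0,0,0],[0,0,0],[0,0,0],[0,0,0]], rotation=[[0,0,0],[0,0,0],[0,0,0],[0,0,0],[0,0,0],[0,0,0],[0,0,0],[0,0,0],[0,0,0],[0,0,0]], hand=255)

```text
t: 27.03
ee_pos: [663.7, -26.1, 281.1]
orientation: [-1.571, -0.028, 0.025]
ft_force: [2.5, 0.4, 1.3]
width: 24.6
```

```bash
python3 - <<'E'
from h import *
upd((0,0,0))
s=snap("side","s21");crop(s,280,90,110,110,6,"s21a")
th0=1.658
for th in np.linspace(th0,0,19)[1:]:
    dx=-190*(np.cos(th)-np.cos(th0));dz=190*(np.sin(th)-np.sin(th0))
    print([round(dx/10,1),round(-dz/10,1),0],end=", ")
E
```

```text
cmd [ 6.63615e+02 -2.59360e+01  2.81492e+02  3.50000e-02] meas [663.7 -26.1 281.1] 0.034 F [2.5 0.4 1.3] w 24.6 t 27.03
[np.float64(-1.7), np.float64(-0.1), 0], [np.float64(-3.5), np.float64(0.0), 0], [np.float64(-5.2), np.float64(0.3), 0], [np.float64(-6.9), np.float64(0.7), 0], [np.float64(-8.6), np.float64(1.2), 0], [np.float64(-10.2), np.float64(1.9), 0], [np.float64(-11.7), np.float64(2.8), 0], [np.float64(-13.1), np.float64(3.8), 0], [np.float64(-14.5), np.float64(4.9), 0], [np.float64(-15.7), np.float64(6.2), 0], [np.float64(-16.8), np.float64(7.5), 0], [np.float64(-17.8), np.float64(9.0), 0], [np.float64(-18.7), np.float64(10.5), 0], [np.float64(-19.4), np.float64(12.1), 0], [np.float64(-19.9), np.float64(13.7), 0], [np.float64(-20.3), np.float64(15.4), 0], [np.float64(-20.6), np.float64(17.2), 0], [np.float64(-20.7), np.float64(18.9), 0],
```

View pics/s21a.png

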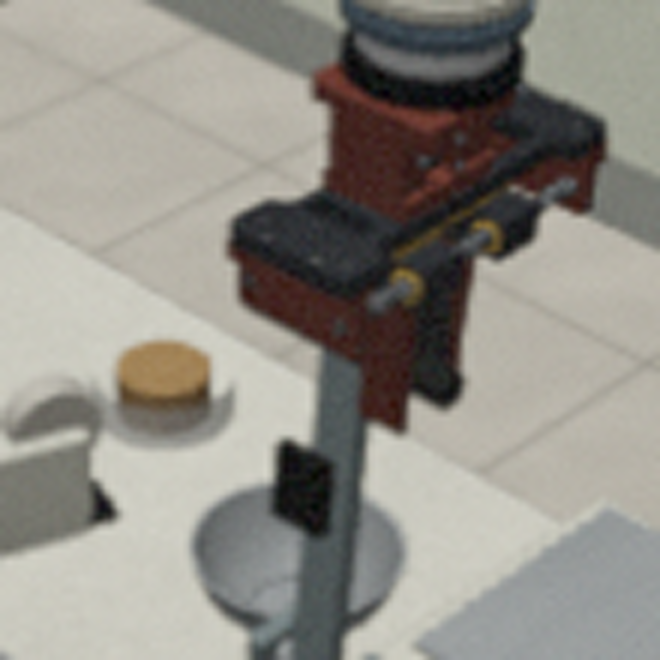

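Emit:
carry_out(delta_pos=[[0,0,0],[-0.8,-0.1,0],[-1.7,-0.1,0],[-3.5,0,0],[-5.2,0.3,0],[-6.9,0.7,0],[-8.6,1.2,0],[-10.2,1.9,0],[-11.7,2.8,0],[-11.7,2.8,0],[-11.7,2.8,0]], rotation=[[0,0,0],[0,0,0],[0,0,0],[0,0,0],[0,0,0],[0,0,0],[0,0,0],[0,0,0],[0,0,0],[0,0,0],[0,0,0]])

```text
t: 28.0
ee_pos: [545.3, -30.0, 253.2]
orientation: [-1.57, -0.026, 0.027]
ft_force: [-0.0, 0.7, 4.7]
width: 19.3
```

```bash
python3 - <<'E'
from h import *
upd((-11.7,2.8,0))
s=snap("side","s22");crop(s,230,90,150,170,4,"s22a")
E
```

```text
cmd [ 5.46686e+02 -2.99900e+01  2.53492e+02  3.50000e-02] meas [545.3 -30.  253.2] 0.034 F [-0.   0.7  4.7] w 19.3 t 28.0
```

View pics/s22a.png

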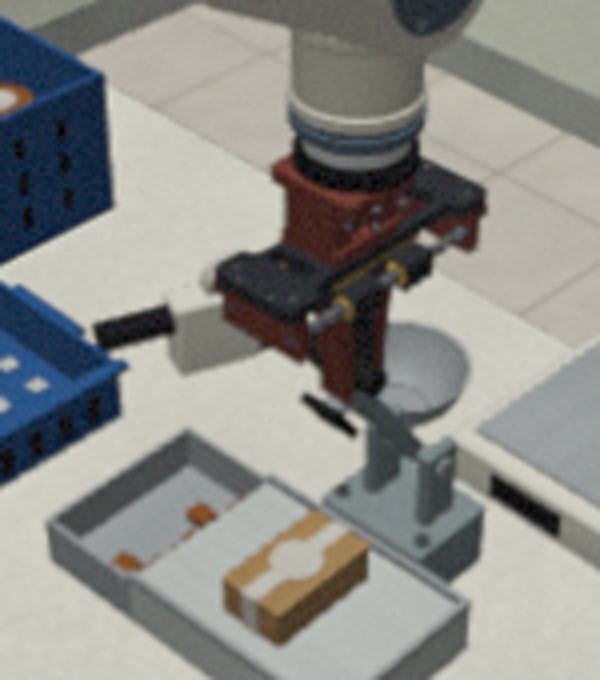

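Emit:
carry_out(delta_pos=[[-1.4,1.0,0],[-2.8,2.1,0],[-4,3.4,0],[-5.1,4.7,0],[-6.1,6.2,0],[-7,7.7,0],[-7.7,9.3,0],[-8.2,10.9,0],[-8.6,12.6,0],[-8.9,14.2,0],[-9,15.5,0],[-9,15.8,0]], rotation=[[0,0,0],[0,0,0],[0,0,0],[0,0,0],[0,0,0],[0,0,0],[0,0,0],[0,0,0],[0,0,0],[0,0,0],[0,0,0],[0,0,0]])

```text
t: 29.05
ee_pos: [462.9, -33.2, 96.3]
orientation: [-1.571, -0.036, 0.018]
ft_force: [2.1, 4.7, 44.9]
width: 19.6
```

Emit:
carry_out(delta_pos=[[0,0.15,0],[0,0.3,0],[0,0.3,0]], rotation=[[0,0,0],[0,0,0],[0,0,0]])

```text
t: 29.3
ee_pos: [462.9, -33.4, 95.4]
orientation: [-1.572, -0.036, 0.018]
ft_force: [4.3, 1.6, 28.2]
width: 19.2
```

```bash
python3 - <<'E'
from h import *
upd((-9,16.1,0))
s=snap("side","s23");crop(s,230,130,150,150,5,"s23a")
E
```

```text
cmd [ 4.5674e+02 -3.3108e+01  9.2492e+01  3.5000e-02] meas [462.9 -33.4  95.4] 0.034 F [ 4.3  1.6 28.2] w 19.2 t 29.3
```

View pics/s23a.png

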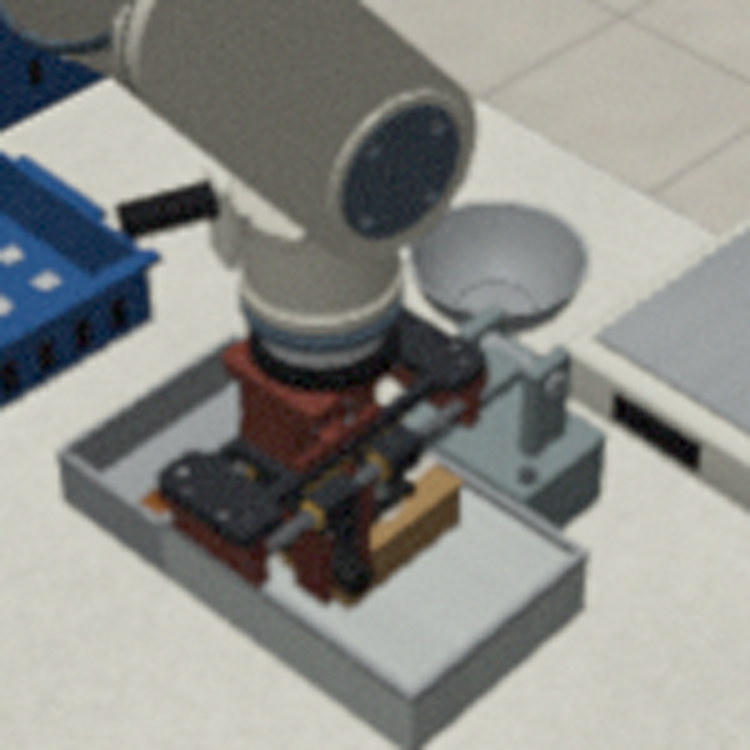

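```bash
python3 - <<'E'
from h import *
s=cv2.imread("pics/s23.png")
for PR in((525.6,6.7,.034),(530,6.7,.034)):
  for q in(1.658,1.6,1.5):
    x,z=120-190*np.cos(1.658-q),110+190*np.sin(1.658-q)
    u=proj("side",T(PR,[[x,-60,z]]))[0]; print(PR,q,((u-[230,130])*5).round())
E
```

```text
(525.6, 6.7, 0.034) 1.658 [354. 587.]
(525.6, 6.7, 0.034) 1.6 [354. 573.]
(525.6, 6.7, 0.034) 1.5 [357. 546.]
(530, 6.7, 0.034) 1.658 [360. 583.]
(530, 6.7, 0.034) 1.6 [361. 568.]
(530, 6.7, 0.034) 1.5 [363. 541.]
```

Emit:
carry_out(delta_pos=[[0.3,0.1,0],[0.3,0.15,0],[0.3,0.15,0],[0.3,0.15,0]], rotation=[[0,0,0],[0,0,0],[0,0,0],[0,0,0]])

```text
t: 29.68
ee_pos: [462.9, -33.4, 93.7]
orientation: [-1.572, -0.032, 0.022]
ft_force: [-3.4, -0.3, 39.0]
width: 18.9
```

```bash
python3 - <<'E'
from h import *
a=cv2.imread("pics/s23.png");s=snap("side","s24")
x=[cv2.resize(i[215:265,270:340],None,fx=8,fy=8,interpolation=cv2.INTER_CUBIC) for i in(a,s)]
x=[cv2.resize(i,None,fx=.7,fy=.7) for i in x]
cv2.imwrite("pics/cmp24.png",np.hstack(x)); print(ctrl.get_obs()['ee_pos'],ctrl.get_obs()['ft_force'])
E
```

```text
[462.92481645 -33.46523291  93.70843042] [-4.39271756 -0.22371811 38.27972805]
```

View pics/cmp24.png

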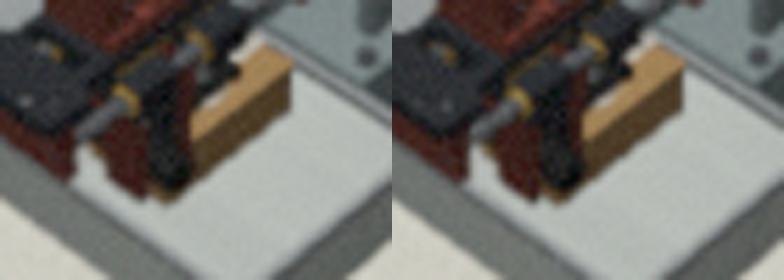

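Emit:
carry_out(delta_pos=[[0,-0.4,0],[0.2,-2,0],[0.5,-3.9,0],[0.9,-5.6,0],[1.4,-7.2,0],[2.1,-8.8,0],[3,-10.3,0],[4,-11.8,0],[5.1,-13.1,0],[6.3,-14.4,0],[7.7,-15.5,0],[9.1,-16.5,0]], rotation=[[0,0,0],[0,0,0],[0,0,0],[0,0,0],[0,0,0],[0,0,0],[0,0,0],[0,0,0],[0,0,0],[0,0,0],[0,0,0],[0,0,0]])

```text
t: 30.73
ee_pos: [554.8, -29.9, 253.5]
orientation: [-1.571, -0.032, 0.022]
ft_force: [26.3, -0.7, -41.8]
width: 19.5
```

Emit:
carry_out(delta_pos=[[1.5,-0.9,0],[3.1,-1.6,0],[4.8,-2.1,0],[6.5,-2.5,0],[8.2,-2.8,0],[10,-2.9,0],[11.6,-2.9,0],[11.8,-2.8,0],[11.8,-2.8,0],[11.8,-2.8,0]], rotation=[[0,0,0],[0,0,0],[0,0,0],[0,0,0],[0,0,0],[0,0,0],[0,0,0],[0,0,0],[0,0,0],[0,0,0]])

```text
t: 31.57
ee_pos: [669.0, -26.2, 284.0]
orientation: [-1.571, -0.028, 0.026]
ft_force: [2.1, -1.9, 4.0]
width: 19.0
```

```bash
python3 - <<'E'
from h import *
upd((.3,.15,0));upd((9.1,-16.5,0));upd((11.8,-2.8,0))
s=snap("side","s25");crop(s,230,70,150,200,3.8,"s25a")
E
```

```text
cmd [ 4.59738e+02 -3.30040e+01  9.09920e+01  3.50000e-02] meas [669.  -26.2 284. ] 0.034 F [ 2.1 -1.9  4. ] w 19.0 t 31.57
cmd [ 5.50683e+02 -2.98510e+01  2.55992e+02  3.50000e-02] meas [669.  -26.2 284. ] 0.034 F [ 2.1 -1.9  4. ] w 19.0 t 31.57
cmd [ 6.68612e+02 -2.57620e+01  2.83992e+02  3.50000e-02] meas [669.  -26.2 284. ] 0.034 F [ 2.1 -1.9  4. ] w 19.0 t 31.57
```

View pics/s25a.png

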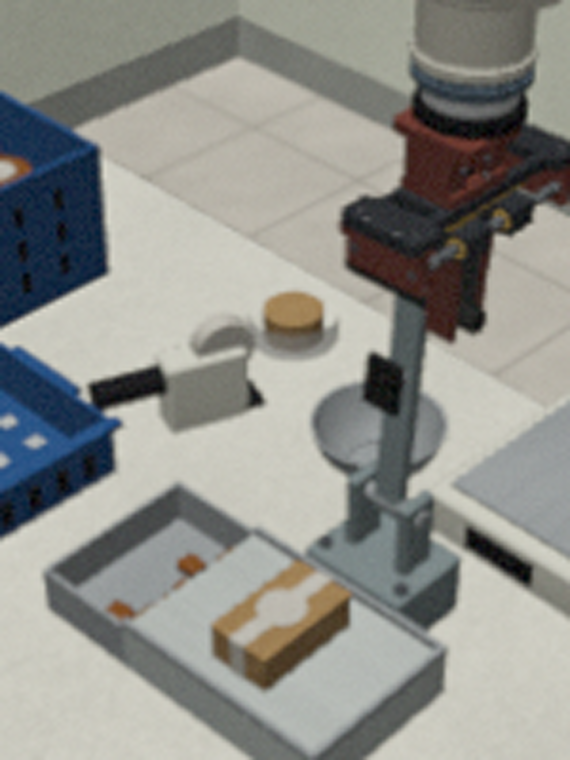

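Emit:
carry_out(delta_pos=[[0,0,0],[0,0,0],[0,0,0],[0,0,0],[0,0,0],[0,0,0],[0,-2,0],[0,-5,0],[0,-8,0],[-1,-9,0],[-4,-9,0],[-7,-9,0]], rotation=[[0,0,0],[0,0,0],[0,0,0],[0,0,0],[0,0,0],[0,0,0],[0,0,0],[0,0,0],[0,0,0],[0,0,0],[0,0,0],[0,0,0]], hand=0)

```text
t: 32.62
ee_pos: [597.3, -28.3, 373.2]
orientation: [-1.571, -0.027, 0.026]
ft_force: [-0.1, 0.1, -0.2]
width: 87.8
```

```bash
python3 - <<'E'
from h import *
upd((-7,-9,0))
plan((525,6.5,370,1.605),(525,6.5,200,1.605),(525,6.5,100,1.605))
s=snap("side","s26");crop(s,230,70,150,200,3.8,"s26a")
E
```

```text
cmd [ 5.98655e+02 -2.81880e+01  3.73992e+02  3.50000e-02] meas [597.3 -28.3 373.2] 0.034 F [-0.1  0.1 -0.2] w 87.8 t 32.62
(525, 6.5, 370, 1.605) -> [-7.24  0.4   3.72] rot -1.57
(525, 6.5, 200, 1.605) -> [-7.24 17.4   3.72] rot -1.57
(525, 6.5, 100, 1.605) -> [-7.24 27.4   3.72] rot -1.57
```

View pics/s26a.png

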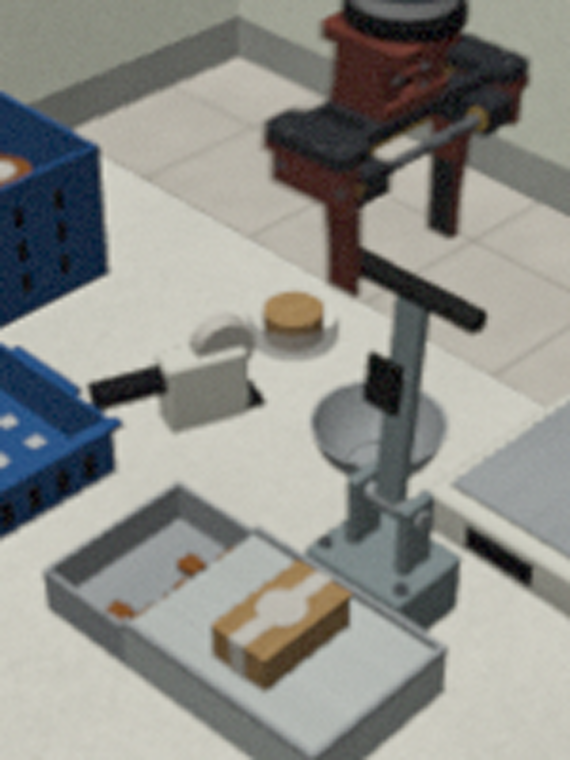

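Emit:
carry_out(delta_pos=[[-2,0,1],[-4.5,0,2.2],[-7.2,0.4,3.7],[-7.2,0.4,3.7],[-7.2,0.4,3.7],[-7.2,0.4,3.7],[-7.2,0.4,3.7],[-7.2,0.4,3.7],[-7.2,0.4,3.7],[-7.2,0.4,3.7],[-7.2,0.4,3.7],[-7.2,0.4,3.7]], rotation=[[0,-0.12,0],[0,-0.24,0],[0,-0.36,0],[0,-0.48,0],[0,-0.6,0],[0,-0.72,0],[0,-0.84,0],[0,-0.96,0],[0,-1.08,0],[0,-1.2,0],[0,-1.32,0],[0,-1.44,0]])

```text
t: 33.67
ee_pos: [524.1, 6.2, 368.5]
orientation: [-1.25, -1.141, 1.143]
ft_force: [-0.6, -0.5, 0.8]
width: 87.7
```

Emit:
carry_out(delta_pos=[[0,0,0],[0,3,0],[0,7,0],[0,11,0],[0,15,0],[0,19,0],[0,23,0],[0,25,0],[0,26,0],[0,26,0],[0,26,0]], rotation=[[0,-0.1,0],[0,-0.13,0],[0,-0.13,0],[0,-0.13,0],[0,-0.13,0],[0,-0.13,0],[0,-0.13,0],[0,-0.13,0],[0,-0.13,0],[0,-0.13,0],[0,-0.13,0]])

```text
t: 34.58
ee_pos: [524.9, 6.2, 109.6]
orientation: [-1.193, -1.234, 1.234]
ft_force: [-0.3, 0.9, 0.1]
width: 87.9
```

```bash
python3 - <<'E'
from h import *
upd((-7.2,.4,3.7),-1.44);upd((0,26,0),-.13)
plan((525.4,6.5,52.8,1.605))
s=snap("side","s27");crop(s,230,120,150,150,5,"s27a")
E
```

```text
cmd [525.416   6.295 369.992   1.475] meas [524.9   6.2 109.6] 1.604 F [-0.3  0.9  0.1] w 87.9 t 34.58
cmd [525.416   6.295 109.992   1.605] meas [524.9   6.2 109.6] 1.604 F [-0.3  0.9  0.1] w 87.9 t 34.58
(525.4, 6.5, 52.8, 1.605) -> [0.02 5.72 0.  ] rot -0.0
```

View pics/s27a.png

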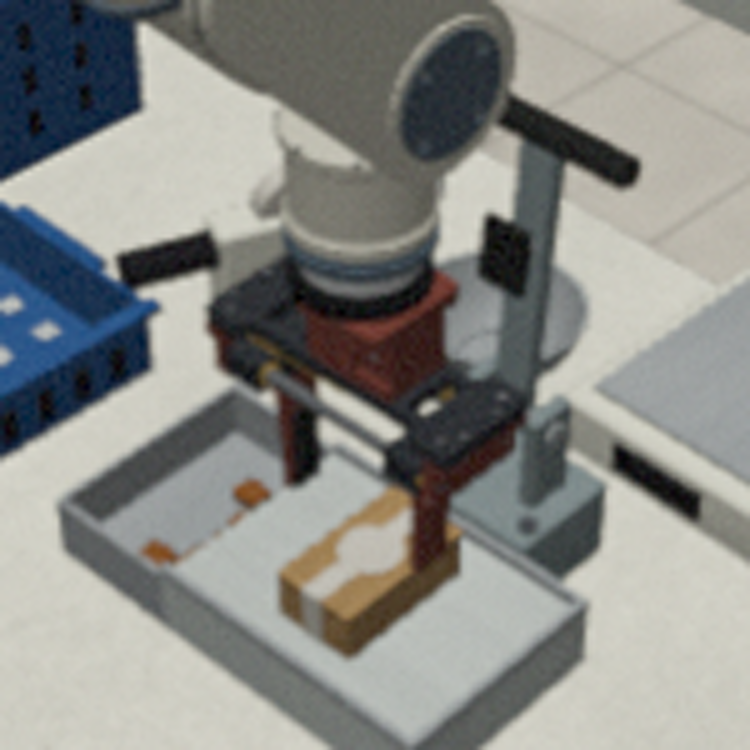

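Emit:
carry_out(delta_pos=[[0,1.5,0],[0,3,0],[0,4.3,0],[0,5.2,0],[0,5.65,0],[0,5.65,0],[0,5.65,0]], rotation=[[0,0,0],[0,0,0],[0,0,0],[0,0,0],[0,0,0],[0,0,0],[0,0,0]])

```text
t: 35.22
ee_pos: [525.5, 6.2, 53.5]
orientation: [-1.194, -1.234, 1.233]
ft_force: [0.1, 0.1, -0.3]
width: 87.6
```

Emit:
carry_out(delta_pos=[[0,0,0],[0,0,0],[0,0,0],[0,0,0],[0,0,0],[0,0,0],[0,0,0],[0,0,0]], rotation=[[0,0,0],[0,0,0],[0,0,0],[0,0,0],[0,0,0],[0,0,0],[0,0,0],[0,0,0]], hand=255)

```text
t: 35.88
ee_pos: [524.9, 6.2, 52.9]
orientation: [-1.193, -1.234, 1.233]
ft_force: [-0.2, -0.4, 3.6]
width: 55.9
```

```bash
python3 - <<'E'
from h import *
upd((0,5.65,0))
plan((525.4,6.5,160,1.605),(435,380,160,1.605),(435,380,60,1.605))
E
```

```text
cmd [525.416   6.295  53.492   1.605] meas [524.9   6.2  52.9] 1.604 F [-0.2 -0.4  3.6] w 55.9 t 35.88
(525.4, 6.5, 160, 1.605) -> [  0.02 -10.65   0.  ] rot -0.0
(435, 380, 160, 1.605) -> [ 37.66 -10.65   7.77] rot -0.0
(435, 380, 60, 1.605) -> [37.66 -0.65  7.77] rot -0.0
```

Emit:
carry_out(delta_pos=[[0,-2,0],[0,-5,0],[0,-8,0],[1,-10.6,0.2],[4,-10.6,0.8],[7,-10.6,1.5],[10,-10.6,2.1],[13,-10.6,2.7],[16,-10.6,3.3],[19,-10.6,3.9],[21,-10.6,4.4],[22,-10.6,4.6]], rotation=[[0,0,0],[0,0,0],[0,0,0],[0,0,0],[0,0,0],[0,0,0],[0,0,0],[0,0,0],[0,0,0],[0,0,0],[0,0,0],[0,0,0]])

```text
t: 36.88
ee_pos: [470.6, 226.6, 158.5]
orientation: [-1.192, -1.235, 1.235]
ft_force: [-0.1, -0.7, -1.5]
width: 55.8
```

```bash
python3 - <<'E'
from h import *
upd((22,-10.6,4.6))
plan((435,380,160,1.605),(435,380,60,1.605))
s=snap("side","s28");crop(s,130,100,200,170,4,"s28a")
E
```

```text
cmd [471.994 224.612 159.492   1.605] meas [470.6 226.6 158.5] 1.606 F [-0.1 -0.7 -1.5] w 55.8 t 36.88
(435, 380, 160, 1.605) -> [15.66 -0.05  3.17] rot -0.0
(435, 380, 60, 1.605) -> [15.66  9.95  3.17] rot -0.0
```

View pics/s28a.png

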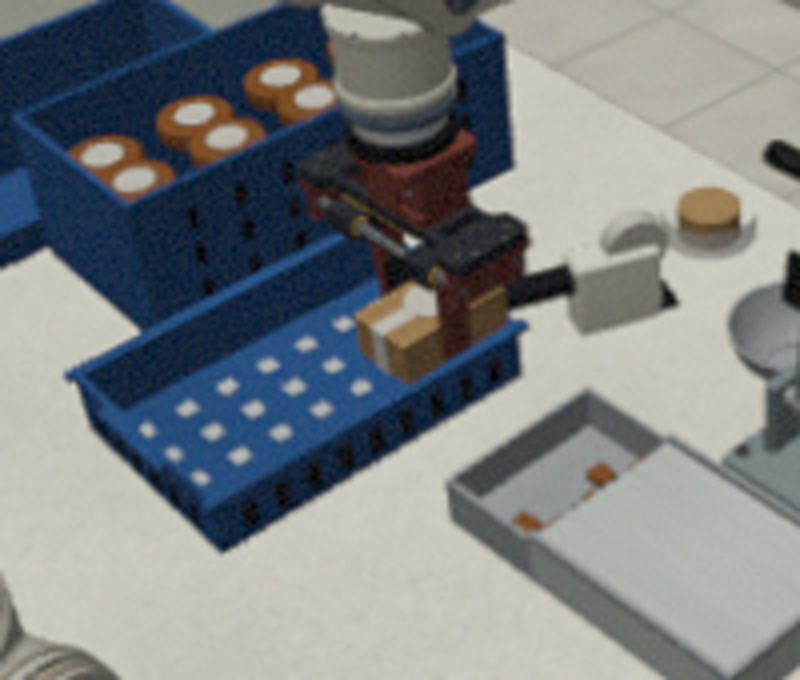

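Emit:
carry_out(delta_pos=[[2,0,0.4],[4.5,0,0.9],[7,0,1.4],[9.5,0,1.9],[12,0,2.4],[14.5,0,3],[15.6,0,3.2],[15.6,0,3.2],[15.6,3,3.2],[15.6,6,3.2],[15.6,9,3.2],[15.6,9,3.2]], rotation=[[0,0,0],[0,0,0],[0,0,0],[0,0,0],[0,0,0],[0,0,0],[0,0,0],[0,0,0],[0,0,0],[0,0,0],[0,0,0],[0,0,0]])

```text
t: 37.93
ee_pos: [431.9, 375.1, 63.7]
orientation: [-1.193, -1.224, 1.241]
ft_force: [-0.4, 0.5, -1.1]
width: 55.7
```

```bash
python3 - <<'E'
from h import *
upd((15.6,9,3.2))
s=snap("side","s29");crop(s,130,100,200,170,4,"s29a")
t=snap("top","t29");crop(t,90,120,220,170,3.6,"t29a")
E
```

```text
cmd [434.731 379.439  69.492   1.605] meas [431.9 375.1  63.7] 1.603 F [-0.4  0.5 -1.1] w 55.7 t 37.93
```

View pics/s29a.png

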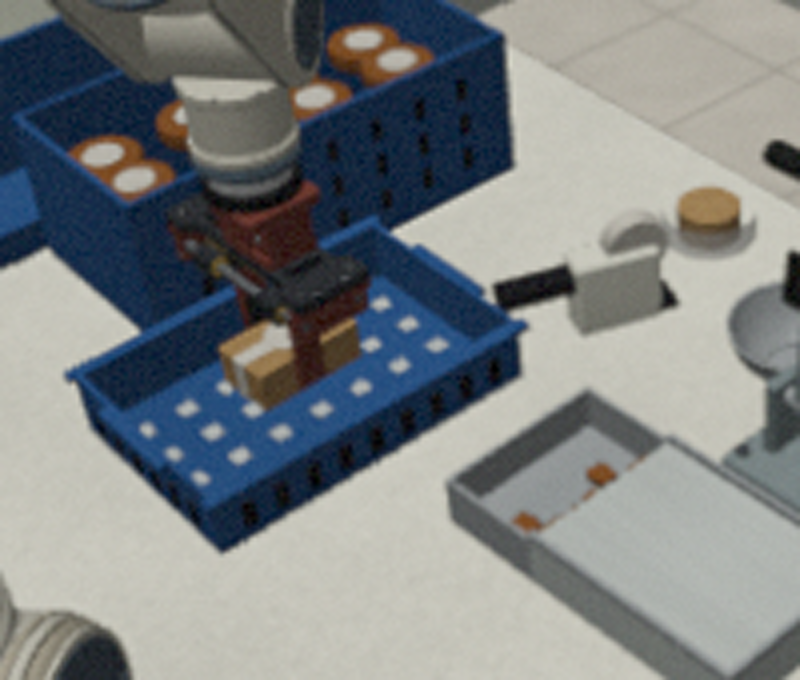

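View pics/t29a.png

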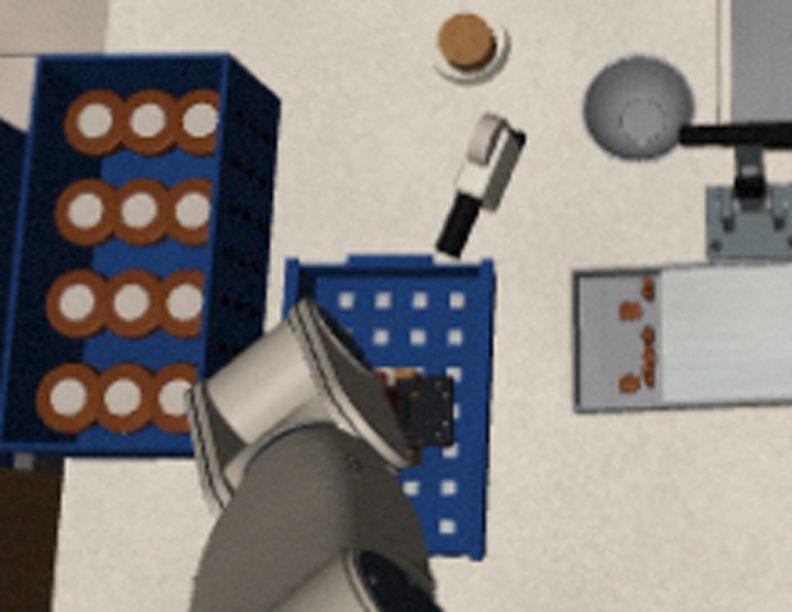

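```bash
python3 - <<'E'
from h import *
b=at("side",(258.5,141),0);print("bottom corner",b)
for z in(120,150,180,200): print(z,proj("side",[[b[0],b[1],z]]).round(1), at("top",(90+205/3.6,120+455/3.6),z).round())
plan((435,380,30,1.605))
E
```

```text
bottom corner [8.01839800e+02 5.44797885e+02 1.13686838e-13]
120 [[256.3 114.4]] [395. 544. 120.]
150 [[255.7 107.4]] [393. 532. 150.]
180 [[255.1 100.2]] [391. 519. 180.]
200 [[254.7  95.4]] [390. 511. 200.]
(435, 380, 30, 1.605) -> [ 0.06  3.95 -0.03] rot -0.0
```

Emit:
carry_out(delta_pos=[[0,0,0],[0,1,0],[0,2.5,0],[0,4,0],[0,5,0],[0,5.3,0],[0,5.3,0],[0,5.3,0]], rotation=[[0,0,0],[0,0,0],[0,0,0],[0,0,0],[0,0,0],[0,0,0],[0,0,0],[0,0,0]])

```text
t: 38.7
ee_pos: [434.8, 379.7, 16.3]
orientation: [-1.193, -1.234, 1.233]
ft_force: [-0.8, -0.5, -1.8]
width: 56.0
```

Emit:
carry_out(delta_pos=[[0,0.15,0],[0,0.25,0],[0,0.3,0],[0,0.34,0],[0,0.34,0],[0,0.34,0]], rotation=[[0,0,0],[0,0,0],[0,0,0],[0,0,0],[0,0,0],[0,0,0]])

```text
t: 39.2
ee_pos: [434.6, 379.6, 12.9]
orientation: [-1.193, -1.234, 1.233]
ft_force: [-1.9, -1.2, 5.5]
width: 55.8
```

Touching the floor (5.5 N). Release and retreat.

Emit:
carry_out(delta_pos=[[0,-0.05,0],[0,-0.05,0],[0,-0.05,0],[0,-0.05,0],[0,-0.05,0],[0,-0.05,0],[0,-0.05,0],[0,-2,0],[0,-5,0],[0,-9,0],[0,-13,0],[0,-17,0]], rotation=[[0,0,0],[0,0,0],[0,0,0],[0,0,0],[0,0,0],[0,0,0],[0,0,0],[0,0,0],[0,0,0],[0,0,0],[0,0,0],[0,0,0]], hand=0)

```text
t: 40.2
ee_pos: [434.0, 379.0, 183.8]
orientation: [-1.193, -1.233, 1.234]
ft_force: [0.5, 0.9, -0.6]
width: 87.8
```

Emit:
carry_out(delta_pos=[[-3,-1,0],[-6,-2,0],[-9,-3,1],[-12,-4,2],[-15,-4,3],[-18,-4,3],[-21,-4,3],[-21,-4,3],[-21,-4,3]], rotation=[[0,0,0],[0,0,0],[0,0,0],[0,0,0],[0,0,0],[0,0,0],[0,0,0],[0,0,0],[0,0,0]])

```text
t: 40.95
ee_pos: [411.4, 167.5, 222.6]
orientation: [-1.195, -1.232, 1.231]
ft_force: [-0.5, -0.2, 0.4]
width: 87.8
```

```bash
python3 - <<'E'
from h import *
print(ctrl.get_obs()['t'],ctrl.get_obs()['ft_force'].round(1))
s=snap("side","s30");crop(s,130,100,330,270,2.4,"s30a")
t=snap("top","t30");crop(t,90,100,360,190,2.2,"t30a")
E
```

```text
40.95 [-0.5 -0.2  0.4]
```

View pics/s30a.png

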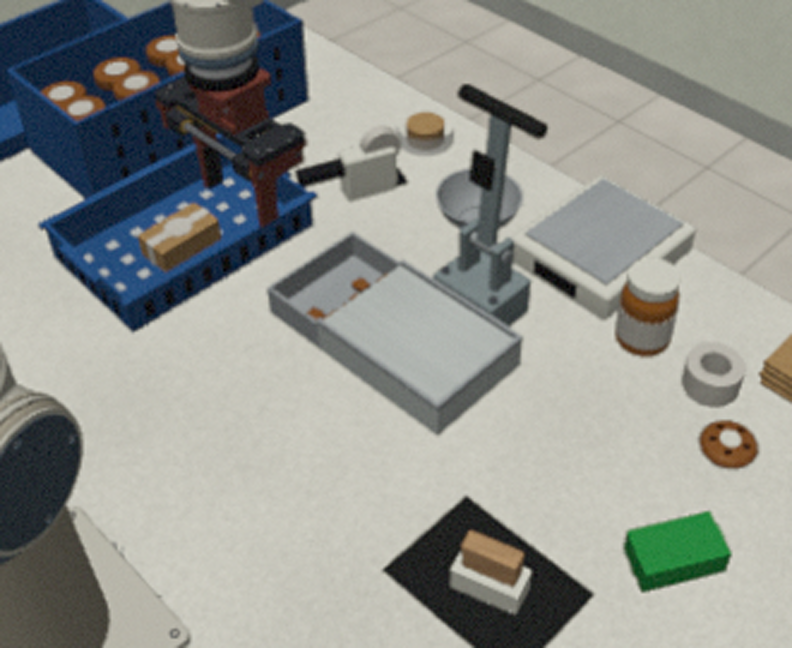

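View pics/t30a.png

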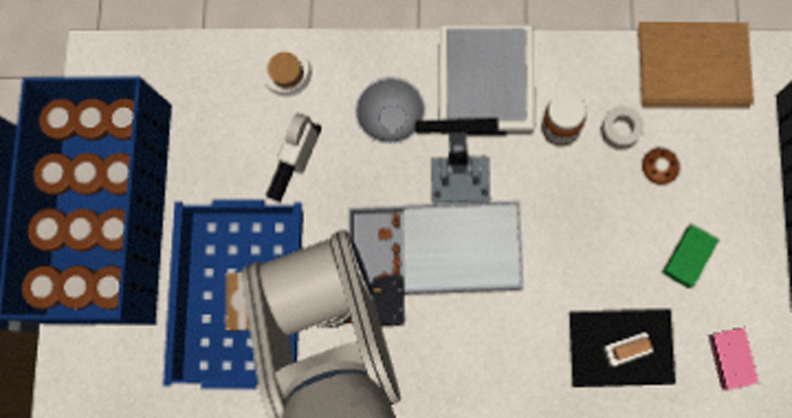

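```bash
python3 -c "
from workcell import ctrl
print(ctrl.close_job())"
```

```text
the job is handed in; nothing more can be done
None
```

The job is done and handed in at about t = 41 s of the 210 s allowed; `close_job()` gives no verdict.

- **Chips:** I wiped all six bits into the crumb tray in two scraper passes. The top view showed all six in the tray and the bed clear.
- **Scraper:** It stands upright on its mat, let go. Setting it down briefly pressed with about 35 N vertically.
- **Carton:** Only one carton was in the scene. I laid it on the bed, and the overlay put it within a few mm of centre.
- **Stamping:** I pinched the lever down to its stop, and the bar no longer moved under about 39 N. I guided it back up and saw it stay up once released.
- **Crate:** The carton then went flat on the crate floor, with 5.5 N of contact when I let go.

The last pictures showed the lever up, the bystanders seemingly where they were at the start, and the robot touching nothing.

**Disagreement:** The lever bar measured about 3–5 mm further out in x than my press fit. That is inside the 18 mm centring tolerance, so I didn't correct for it.

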